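# Tip out the milling balls, then hold the empty cup over the balance

### The arm

A 7-joint arm with a two-finger parallel gripper is mounted at the origin on a cart in front of the work surface, level with it; the furniture and walls round the work are solid. World frame = base frame: x ahead of the robot, y to its left, z up, the work surface at z = 0. Lengths are in m, angles in rad, forces in N, time in s.
With the tool pointing down it reaches from about 0.425 to 0.925 m from the base axis. Payload 6.8 kg.
Tool frame: the origin (TCP) lies on the centre line of the jaws, within the pads' length; the fingertips stand 11 mm ahead of it and the grasp point (between the pads) lies 8 mm behind it; z points along the fingers, y is the direction in which the jaws open and shut (so a half turn about z gives the same grasp; the last joint's range is limited). The gripper opens to 85 mm and grips with 20 to 120 N. Pads are 22 mm wide; open, the fingers measure 114 mm over their backs; the gripper's body (76 mm by 85 mm) begins 54 mm behind the grasp point. The pads swing forward as they close: fully open they stand 13 mm farther back than shut.
Start: joints at [1.078, 0.477, 0.022, 1.555, -0.011, 1.109, -0.083], TCP at [0.253, -0.626, 0.242] pointing down, gripper open.
Joint ranges: [-2.96, 2.96], [-0.34, 2.1], [-1.41, 1.46], [0.24, 2.44], [-1.37, 4.51], [0.17, 1.92], [-2.96, 2.96]. Speed limits (rad/s): [2.39, 2.39, 3.14, 3.14, 3.14, 3.14, 3.14].

### API

Orientations are given as a rotation vector (axis times angle).
In Python, from bench import r gives the robot as it stands.
- The arm moves only by the tool send_rows, never from a script. Its argument "deltas" is a list of rows, each a list of 7 numbers: the opening, from 0 (shut) to 1 (fully open), then the shift along the tool's x, y, z as a fraction of full scale, then the turn, a rotation vector about the tool's x, y, z as a fraction of full scale. In form: [[hand, x, y, z, ax, ay, az], ...]. A call has 1 to 20 rows; each row is the pose to reach, as a shift and turn from the pose commanded when the call began, along the tool's axes at that moment, turning the shorter way round; what a row does not reach only later rows make up. Full scale, the value 1, is 150 mm for a shift and 180 degrees for a turn. A row lasts 1/12 s, in which the tool goes at most 41.7 mm and 7.16 degrees, less where a joint would pass 70% of its speed; a pose out of reach is approached as far as the arm can. A call with a number of a shift or a turn outside -1 to 1 is refused whole. A call with a gripper value outside its range is refused whole. The fingers move at their own pace and stop on an object; "squeeze" is the grip in N (left out, the last holds). Time passes only in rows, so rows that repeat a pose let the fingers close. It gives the time, the measured TCP pose, the force and the opening at its end, in the units of the state.
- r.get_obs(): the state, without advancing time (a new reading comes with each control period).
- r.grab_frame(name): name is "side" or "top"; returns a dict with "pixels" (400x640x3 uint8, red, green, blue), "camera_matrix" (3x3 intrinsics, pixels), "rvec" (rotation vector, rad) and "tvec" (3), from world to camera coordinates, as OpenCV has them. Camera axes: x right, y down, z forward; pixel columns grow to the right and rows downward; lengths in m; the calibration is good to about 2 mm. A picture is of the moment at which its call begins. There is no depth.
- r.hand_in(): hands the job in, once; it reports no verdict.
The state is a dict: "clock": time; "joints": joint angles; "qvel": joint speeds; "tau": joint torques, N m; "tcp_pos": TCP position; "orientation": TCP orientation; "contact_force": force on the tool from outside, world axes, zero at the start; "moment": the same for the moment, N m; "grip_width": finger opening in m.
Only numpy, scipy, OpenCV 4.12 (cv2) and the standard library are available. Lean on these libraries where they do the work, as an engineer would, in place of code of your own. Each camera call takes 0.05 s, during which the arm holds its last target. There are 200 camera calls.

### The job

The steel milling balls in the green cup are being weighed by difference: tip all four balls from the cup into the white porcelain mortar, then carry the empty cup to the compact balance. Finish while still holding the cup upright and still, centred over the round pan and about a centimetre above it without touching it, so that the balance can be zeroed before the cup is weighed. The tube rack stands in the way between mortar and balance: leave it, the small bottle and the petri dish as they stand, and the mortar upright.

Things in the scene. Friction and masses are not known exactly. Their poses are not given: they have to be found in the camera images.
- cup_center (a point): green sample cup, loose, 22 g, round, flared: rim 57 mm across, foot 38 mm, 34 mm high. Grip it across its rim band (24 to 34 mm up, about 56 mm). Inner floor 4 mm up; the inside flares, so balls run out once it is tipped to 90 to 110 degrees. This point: on its axis, 17 mm above the foot; z out of the mouth. It starts upright on the worktop (z = 0) with the balls in it.
- mortar_center (a point): white porcelain mortar, loose, 0.38 kg, 54 mm high, round bowl 92 mm across the outside of the rim and about 70 mm clear inside it; foot 58 mm across, inner floor about 13 mm up. This point lies on its axis, half-way up (27 mm above the worktop); z up.
- pan_top (a point): compact white laboratory balance, fixed to the worktop. This point is the centre of the upper face of its round steel pan (60 mm across, 34 mm above the worktop); z up. The housing (24 mm high) reaches from 34 mm behind this point (its +x) to 72 mm in front (towards the robot at yaw 0), 42 mm to either side; nothing on it is higher than the pan.
- rack: steel wire rack with five capped tubes, loose, 40 x 150 mm, 122 mm high to the tops of the tubes; it stands between the mortar and the balance. Origin under its centre on the worktop; its own y axis is its long axis.
- bottle: small white reagent bottle with a blue cap, loose, 44 mm across, 92 mm high; a bystander. Origin at the centre of its underside.
- dish: petri dish with a red medium, loose, 92 mm across, 16 mm high; a bystander. Origin at the centre of its underside.
- ball1_center (a point): steel milling ball 1 of 4, loose, 14 mm across, 11 g; its centre. It starts in the green cup.
- ball2_center (a point): steel milling ball 2 of 4, loose, 14 mm across, 11 g; its centre. It starts in the green cup.
- ball3_center (a point): steel milling ball 3 of 4, loose, 14 mm across, 11 g; its centre. It starts in the green cup.
- ball4_center (a point): steel milling ball 4 of 4, loose, 14 mm across, 11 g; its centre. It starts in the green cup.
Not all that is in view belongs to the job. What is shaped like the part that bears pan_top but purple is not meant.

How it is judged:
By the outcome, as a careful person would: the job done as asked, in the order asked, and still so for the second after the job is handed in, while the arm keeps its last pose, push and grip.
It also fails if it takes over 61 s, if anything falls off the work surface, if the arm or the gripper's body presses on something with over 40 N, if the wrist force passes 120 N, or if a joint passes its speed limit or range.

## Working session

There is one attempt and no reset: what is moved stays moved. The work goes in short steps, Python scripts to look and compute and a tool call to move; the robot and the scene stay as the last step left them, time stands still between calls to the robot, and variables do not carry over. Pictures are saved under pics/ and viewed, about 8 in all and at most 12, crops included, and the job is handed in when it is done.

Besides the shell and the picture viewer there is one more tool, called after "Emit:" as a command line: name --pt "numbers of a row" for each row, then --argument value for the rest. send_rows: Moves the arm, as the interface text tells. Shift numbers are shares of 150 mm and turn numbers shares of 180 degrees, none past 1 either way. Its arguments: {"type":"object","properties":{"deltas":{"type":"array","items":{"type":"array","items":{"type":"number"}}},"squeeze":{"type":"number"}},"required":["deltas"]}

```bash
mkdir -p pics; cat > h.py <<'E'
import numpy as np, cv2
from scipy.spatial.transform import Rotation as R
from bench import r
def cam(n):
    f=r.grab_frame(n); f['R']=cv2.Rodrigues(np.array(f['rvec'],float))[0]; f['t']=np.array(f['tvec'],float).ravel(); f['K']=np.array(f['camera_matrix']); f['C']=-f['R'].T@f['t']; return f
def ray(f,u,v,z):
    d=f['R'].T@np.linalg.solve(f['K'],[u,v,1.]); return f['C']+d*(z-f['C'][2])/d[2]
def proj(f,p):
    q=f['K']@(f['R']@np.array(p,float)+f['t']); return q[:2]/q[2]
def save(f,n,crop=None,s=1):
    im=f['pixels'][...,::-1]
    if crop: a,b,c,d=crop; im=im[b:d,a:c]
    cv2.imwrite('pics/'+n,cv2.resize(np.ascontiguousarray(im),None,fx=s,fy=s,interpolation=cv2.INTER_CUBIC))
E
python3 - <<'E'
from h import *
for n in('top','side'):
    f=cam(n); save(f,n+'0.png'); print(n,f['C'],f['R'].round(2).tolist(),f['K'].tolist()); np.savez(n+'0.npz',**f)
o=r.get_obs(); print(o)
E
```

```text
top [ 0.44261398 -0.1210269   1.33626703] [[0.0, -1.0, -0.01], [-1.0, 0.0, -0.07], [0.07, 0.01, -1.0]] [[418.70024081035723, 0.0, 317.335904410448], [0.0, 418.70024081035723, 196.56082285843334], [0.0, 0.0, 1.0]]
side [ 0.29319966 -1.0466321   0.88901215] [[0.97, -0.26, -0.01], [-0.17, -0.63, -0.76], [0.19, 0.74, -0.65]] [[439.58020182422075, 0.0, 320.5403024174935], [0.0, 439.58020182422075, 198.53488775210104], [0.0, 0.0, 1.0]]
{'clock': 0.1, 'joints': array([ 1.07788717,  0.47772179,  0.02236218,  1.55635659, -0.01151252,
        1.10930111, -0.08313354]), 'qvel': array([ 0.0005204 , -0.00132882,  0.00121801, -0.00164891,  0.00040595,
        0.00083256,  0.00210985]), 'tau': array([ 4.50463340e-03, -5.97765148e+01,  1.61390796e+00, -2.81956851e+01,
        1.28413725e-02,  5.02125462e-03,  3.89918523e-05]), 'tcp_pos': array([ 0.25317071, -0.62516279,  0.24141869]), 'orientation': array([-3.08206111e+00, -6.00371884e-01,  6.79426602e-04]), 'contact_force': array([-0.34448669,  0.00226111,  0.07429197]), 'moment': array([-0.02886565,  0.0273529 ,  0.04417598]), 'grip_width': 0.08559112348120337}
```

View pics/top0.png

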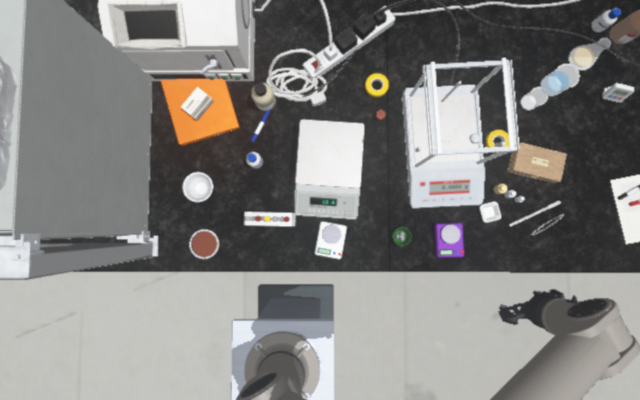

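View pics/side0.png

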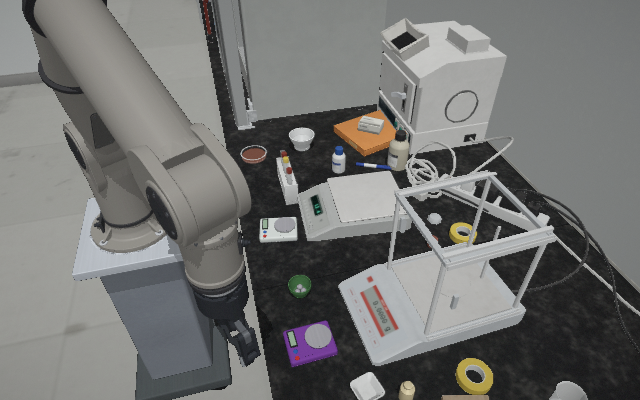

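Top view: green cup with balls at (402,235), the only green object. The mortar is the white bowl at (198,186); the square white dish at (489,211) is not it. The compact white balance is at (331,240). Its look-alikes are the purple one at (451,238) and the larger balances at (328,170) and (445,150). Rack (269,219), bottle (254,159), dish (204,244). The side view agrees: cup (300,287), mortar (301,138), balance (279,229).

```bash
python3 - <<'E'
from h import *
T=dict(np.load('top0.npz')); S=dict(np.load('side0.npz'))
def blobs(f,mask,box):
    m=np.zeros(mask.shape,np.uint8); a,b,c,d=box; m[b:d,a:c]=mask[b:d,a:c]*255
    m=cv2.morphologyEx(m,cv2.MORPH_CLOSE,np.ones((3,3),np.uint8))
    cs,_=cv2.findContours(m,cv2.RETR_EXTERNAL,cv2.CHAIN_APPROX_NONE)
    return max(cs,key=cv2.contourArea)
def hsv(f): return cv2.cvtColor(f['pixels'],cv2.COLOR_RGB2HSV)
hT,hS=hsv(T),hsv(S)
def grn(h): return (h[...,0]>40)&(h[...,0]<85)&(h[...,1]>80)&(h[...,2]>40)
def wht(h): return (h[...,1]<60)&(h[...,2]>120)
c=blobs(T,grn(hT),(380,215,425,255)); (e)=cv2.fitEllipse(c); print('cup top',e,ray(T,*e[0],.034),'width mm',max(e[1])/418.7*1302)
c=blobs(T,wht(hT),(175,165,222,208)); e=cv2.fitEllipse(c); print('mortar top',e,ray(T,*e[0],.054),'w',max(e[1])/418.7*1282)
c=blobs(T,wht(hT),(312,219,352,262)); q=cv2.minAreaRect(c); print('bal',q,cv2.boxPoints(q).tolist(),[ray(T,*p,.024).round(3).tolist() for p in cv2.boxPoints(q)])
red=(hT[...,1]>90)&((hT[...,0]<15)|(hT[...,0]>170))&(hT[...,2]>40)
c=blobs(T,red,(180,225,228,262)); e=cv2.fitEllipse(c); print('dish',e,ray(T,*e[0],.012))
c=blobs(T,wht(hT),(240,205,300,230)); q=cv2.minAreaRect(c); print('rack',q,[ray(T,*p,.1).round(3).tolist() for p in cv2.boxPoints(q)])
print('bottle',ray(T,254,159,.09))
c=blobs(S,grn(hS),(280,265,322,305)); print('cup side bbox',cv2.boundingRect(c))
for n,f,cr in(('t',T,(300,205,480,270)),('s',S,(235,205,345,310))):
    save(f,'c'+n+'.png',cr,4)
a=cv2.imread('pics/ct.png');b=cv2.imread('pics/cs.png')
h=np.zeros((a.shape[0]+b.shape[0],720,3),np.uint8);h[:a.shape[0],:a.shape[1]]=a;h[a.shape[0]:,:b.shape[1]]=b;cv2.imwrite('pics/crop1.png',cv2.resize(h,None,fx=.85,fy=.85))
E
```

```text
cup top ((401.15338134765625, 235.8679962158203), (16.90248680114746, 17.638473510742188), 66.70929718017578) [ 0.41436252 -0.37102763  0.034     ] width mm 54.84903871742615
mortar top ((197.38429260253906, 186.62022399902344), (29.717790603637695, 30.480186462402344), 69.04454803466797) [0.5655991  0.25785797 0.054     ] w 93.32600679436304
bal ((330.4736022949219, 239.80755615234375), (28.011856079101562, 34.953392028808594), 10.619654655456543) [[313.48681640625, 254.40379333496094], [319.9283447265625, 220.049072265625], [347.46038818359375, 225.21131896972656], [341.01885986328125, 259.5660400390625]] [[0.357, -0.1, 0.024], [0.463, -0.12, 0.024], [0.447, -0.206, 0.024], [0.341, -0.185, 0.024]]
dish ((203.7009735107422, 243.57986450195312), (23.119888305664062, 23.45978546142578), 16.59651756286621) [0.38932939 0.24653137 0.012     ]
rack ((271.5, 215.5), (21.0, 55.0), 90.0) [[0.507, 0.105, 0.1], [0.507, -0.058, 0.1], [0.445, -0.058, 0.1], [0.445, 0.104, 0.1]]
bottle [0.6455092  0.07837959 0.09      ]
cup side bbox (288, 275, 23, 23)
```

View pics/crop1.png

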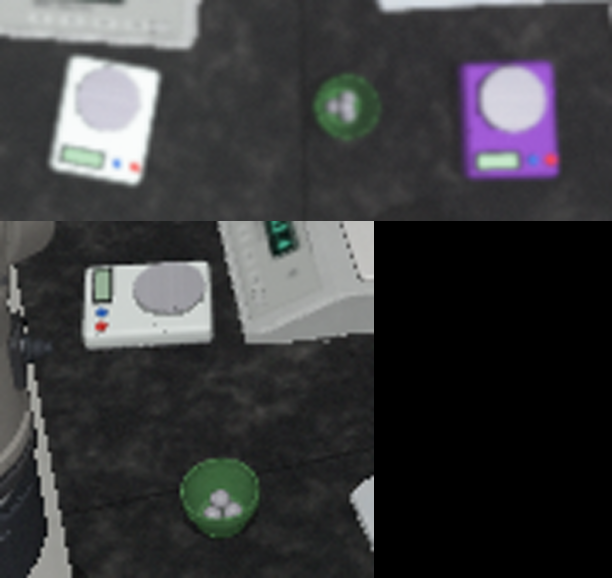

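Crop: the cup with its 4 balls is at (401,236). The white balance's pan is at about top pixel (331.5,234), and the purple one to the right is the decoy. Next I'll set up the delta helper and approach.

```bash
cat >> h.py <<'E'
def pose(G,az,t):
    a,t=np.radians([az,t]); rad=np.array([np.cos(a),np.sin(a),0]); up=np.array([0,0,1.])
    z=-np.sin(t)*rad-np.cos(t)*up; x=np.cos(t)*rad-np.sin(t)*up
    return np.array(G)+.008*z, R.from_matrix(np.c_[x,np.cross(z,x),z])
def delta(P0,R0,P,Rt):
    return (R0.inv().apply(P-P0)/.15).round(3),(((R0.inv()*Rt).as_rotvec())/np.pi).round(3)
def plan(*wps):
    o=r.get_obs(); P0=o['tcp_pos'];R0=R.from_rotvec(o['orientation'])
    print('t',round(o['clock'],2),'tcp',P0.round(4),'q',o['joints'].round(3).tolist(),'w',round(o['grip_width'],4),'F',o['contact_force'].round(1))
    open('log.txt','a').write(repr((o['joints'].tolist(),P0.tolist(),o['orientation'].tolist()))+'\n')
    for w in wps:
        s,a=delta(P0,R0,*pose(*w)); print(w,s.tolist(),a.tolist())
E
python3 - <<'E'
from h import *
T=dict(np.load('top0.npz')); print('pan',ray(T,331.5,233.8,.034))
plan(((.414,-.371,.12),-42,0),((.33,-.50,.19),-42,0),((.33,-.50,.19),-50,0))
E
```

```text
pan [ 0.42062067 -0.15564395  0.034     ]
t 0.1 tcp [ 0.2532 -0.6252  0.2414] q [1.078, 0.478, 0.022, 1.556, -0.012, 1.109, -0.083] w 0.0856 F [-0.3  0.   0.1]
((0.414, -0.371, 0.12), -42, 0) [1.63, -1.167, 0.865] [-0.0, 0.0, 0.356]
((0.33, -0.5, 0.19), -42, 0) [0.788, -0.581, 0.397] [-0.0, 0.0, 0.356]
((0.33, -0.5, 0.19), -50, 0) [0.788, -0.581, 0.397] [-0.0, 0.0, 0.4]
```

Emit:
send_rows --pt "1 0.25 -0.19 0.13 0 0 0.12" --pt "1 0.5 -0.38 0.26 0 0 0.24" --pt "1 0.79 -0.58 0.4 0 0 0.356" --pt "1 0.79 -0.58 0.4 0 0 0.356" --pt "1 0.79 -0.58 0.4 0 0 0.356" --pt "1 0.79 -0.58 0.4 0 0 0.356" --pt "1 0.79 -0.58 0.4 0 0 0.356" --pt "1 0.79 -0.58 0.4 0 0 0.356" --pt "1 0.79 -0.58 0.4 0 0 0.356" --pt "1 0.79 -0.58 0.4 0 0 0.356" --pt "1 0.79 -0.58 0.4 0 0 0.356" --pt "1 0.79 -0.58 0.4 0 0 0.356" --squeeze 25

```text
clock: 1.1
tcp_pos: [0.3305, -0.5004, 0.1821]
orientation: [-2.934, 1.121, 0.001]
contact_force: [1.0, -0.2, 0.0]
grip_width: 0.0855
```

```bash
python3 - <<'E'
from h import *
plan(((.414,-.371,.12),-42,0),((.414,-.371,.12),-42,20))
E
```

```text
t 1.1 tcp [ 0.3305 -0.5004  0.1821] q [0.712, 0.421, 0.222, 1.812, -0.114, 0.921, -1.316] w 0.0855 F [ 1.  -0.2  0. ]
((0.414, -0.371, 0.12), -42, 0) [-0.16, -1.014, 0.467] [-0.0, 0.0, 0.001]
((0.414, -0.371, 0.12), -42, 20) [-0.179, -1.014, 0.464] [0.0, -0.111, 0.001]
```

Emit:
send_rows --pt "1 -0.04 -0.25 0.12 0 -0.03 0" --pt "1 -0.09 -0.5 0.24 0 -0.06 0" --pt "1 -0.14 -0.75 0.36 0 -0.09 0" --pt "1 -0.179 -1 0.464 0 -0.111 0" --pt "1 -0.179 -1 0.464 0 -0.111 0" --pt "1 -0.179 -1 0.464 0 -0.111 0"

```text
clock: 1.6
tcp_pos: [0.4131, -0.3681, 0.1107]
orientation: [-2.781, 1.055, 0.493]
contact_force: [-0.1, 0.8, 0.1]
grip_width: 0.0855
```

```bash
python3 - <<'E'
from h import *
S=cam('side'); save(S,'s1.png',(200,190,360,310),4)
plan(((.414,-.371,.06),-42,20),((.414,-.371,.026),-42,20))
E
```

```text
t 1.65 tcp [ 0.4114 -0.3706  0.1119] q [0.515, 0.62, 0.174, 1.713, -0.131, 1.17, -1.552] w 0.0855 F [ 0.3 -0.2 -0.1]
((0.414, -0.371, 0.06), -42, 20) [0.133, -0.009, 0.373] [0.0, 0.0, 0.001]
((0.414, -0.371, 0.026), -42, 20) [0.21, -0.009, 0.586] [0.0, 0.0, 0.001]
```

View pics/s1.png

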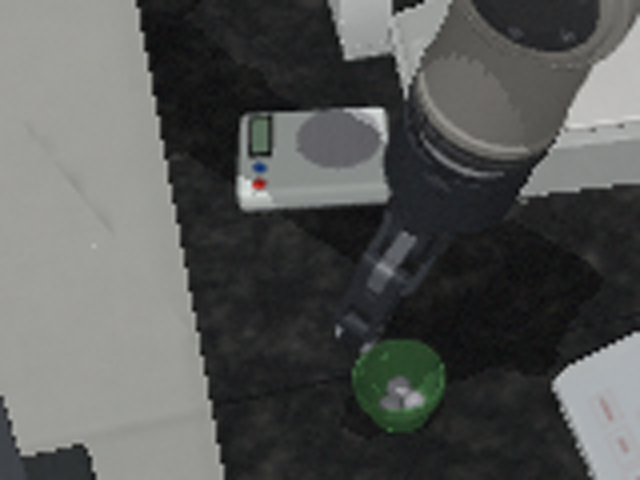

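The side crop shows the fingers above the cup (cup rim centre near full-frame pixel (300,283)) and tilted as commanded. I'll cross-check the cup position from this view.

```bash
python3 - <<'E'
from h import *
S=dict(np.load('side0.npz'))
h=cv2.cvtColor(S['pixels'],cv2.COLOR_RGB2HSV); m=((h[...,0]>40)&(h[...,0]<85)&(h[...,1]>80)&(h[...,2]>40)).astype(np.uint8); m[:265]=0;m[306:]=0;m[:,:280]=0;m[:,325:]=0
ys,xs=np.nonzero(m); w=[(xs[ys==y].min(),xs[ys==y].max(),y) for y in np.unique(ys)]; print(w)
for p in((.414,-.371,.034),(.414,-.371,0),(.4114,-.3706,.1119)): print(p,proj(S,p).round(1))
P=[(.414+.0285*np.cos(a),-.371+.0285*np.sin(a),.034) for a in np.linspace(0,6.28,60)]; q=np.array([proj(S,p) for p in P]); print(q.min(0),q.max(0))
E
```

```text
[(np.int64(296), np.int64(304), np.int64(275)), (np.int64(294), np.int64(306), np.int64(276)), (np.int64(292), np.int64(307), np.int64(277)), (np.int64(291), np.int64(308), np.int64(278)), (np.int64(290), np.int64(309), np.int64(279)), (np.int64(289), np.int64(309), np.int64(280)), (np.int64(289), np.int64(310), np.int64(281)), (np.int64(288), np.int64(310), np.int64(282)), (np.int64(288), np.int64(310), np.int64(283)), (np.int64(288), np.int64(310), np.int64(284)), (np.int64(288), np.int64(310), np.int64(285)), (np.int64(288), np.int64(310), np.int64(286)), (np.int64(289), np.int64(310), np.int64(287)), (np.int64(289), np.int64(310), np.int64(288)), (np.int64(289), np.int64(310), np.int64(289)), (np.int64(290), np.int64(309), np.int64(290)), (np.int64(290), np.int64(308), np.int64(291)), (np.int64(291), np.int64(308), np.int64(292)), (np.int64(292), np.int64(307), np.int64(293)), (np.int64(293), np.int64(306), np.int64(294)), (np.int64(294), np.int64(305), np.int64(295)), (np.int64(295), np.int64(305), np.int64(296)), (np.int64(296), np.int64(303), np.int64(297))]
(0.414, -0.371, 0.034) [299.4 282.9]
(0.414, -0.371, 0) [299.9 291.5]
(0.4114, -0.3706, 0.1119) [297.  261.7]
[287.70068957 273.7995839 ] [310.99679638 292.32738105]
```

The cup position agrees to about a pixel. Descend and grip.

Emit:
send_rows --pt "1 0.04 -0.009 0.12 0 0 0" --pt "1 0.1 -0.009 0.26 0 0 0" --pt "1 0.15 -0.009 0.4 0 0 0" --pt "1 0.19 -0.009 0.52 0 0 0" --pt "1 0.21 -0.009 0.586 0 0 0" --pt "1 0.21 -0.009 0.586 0 0 0" --pt "0.6 0.21 -0.009 0.586 0 0 0" --pt "0.5 0.21 -0.009 0.586 0 0 0" --pt "0.4 0.21 -0.009 0.586 0 0 0" --pt "0.4 0.21 -0.009 0.586 0 0 0" --pt "0.4 0.21 -0.009 0.586 0 0 0" --pt "0.4 0.21 -0.009 0.586 0 0 0" --pt "0.4 0.21 -0.009 0.586 0 0 0" --pt "0.4 0.21 -0.009 0.586 0 0 0" --squeeze 25

```text
clock: 2.82
tcp_pos: [0.4123, -0.3709, 0.021]
orientation: [-2.78, 1.068, 0.486]
contact_force: [-1.0, 0.1, 6.4]
grip_width: 0.0554
```

```bash
python3 - <<'E'
from h import *
plan(((.414,-.371,.10),-42,20),((.414,-.371,.13),-42,20))
E
```

```text
t 2.82 tcp [ 0.4123 -0.3709  0.021 ] q [0.529, 0.745, 0.155, 1.74, -0.152, 1.016, -1.54] w 0.0554 F [-1.   0.1  6.4]
((0.414, -0.371, 0.1), -42, 20) [-0.17, -0.007, -0.445] [-0.0, -0.001, -0.0]
((0.414, -0.371, 0.13), -42, 20) [-0.238, -0.007, -0.633] [-0.0, -0.001, -0.0]
```

Emit:
send_rows --pt "0.4 -0.02 0 -0.04 0 0 0" --pt "0.4 -0.05 0 -0.12 0 0 0" --pt "0.4 -0.09 0 -0.23 0 0 0" --pt "0.4 -0.13 0 -0.35 0 0 0" --pt "0.4 -0.17 0 -0.46 0 0 0" --pt "0.4 -0.21 0 -0.56 0 0 0" --pt "0.4 -0.25 0 -0.65 0 0 0" --pt "0.4 -0.28 0 -0.73 0 0 0" --pt "0.4 -0.3 0 -0.79 0 0 0" --pt "0.4 -0.31 0 -0.82 0 0 0" --pt "0.4 -0.31 0 -0.82 0 0 0" --squeeze 30

```text
clock: 3.73
tcp_pos: [0.4109, -0.3691, 0.1519]
orientation: [-2.78, 1.068, 0.487]
contact_force: [0.1, 0.6, -0.4]
grip_width: 0.0554
```

```bash
python3 - <<'E'
from h import *
S=cam('side'); save(S,'s2.png',(220,170,380,290),4)
plan(((.50,-.26,.22),-27,20))
E
```

```text
t 3.78 tcp [ 0.4105 -0.3687  0.1509] q [0.507, 0.569, 0.183, 1.698, -0.124, 1.235, -1.563] w 0.0555 F [ 0.  -0.1 -1.4]
((0.5, -0.26, 0.22), -27, 20) [-0.196, -0.933, -0.365] [-0.029, -0.0, -0.078]
```

View pics/s2.png

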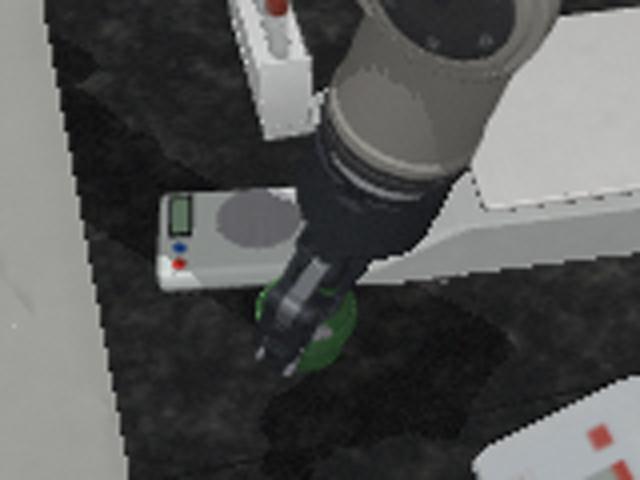

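The side crop shows the cup held level off the table at about crop (305,330), balls inside. Next I'll fit a kinematic model to the logged poses, so I know whether the pour pose is reachable.

```bash
cat > fk.py <<'E'
import numpy as np, itertools
from scipy.spatial.transform import Rotation as R
from scipy.optimize import least_squares
L=[eval(l) for l in open('log.txt')]
def fk(q,p,s):
    h,L1,a,b,L2,c,L7,a1,yw,y0,e,g=p
    M=R.from_euler('z',y0+s[0]*q[0]); P=np.array([0,0,h])
    for ax,an,t in(('y',q[1],[a1,b,0]),):pass
    P=P+M.apply([a1,e,0]); M=M*R.from_euler('y',q[1]); P=P+M.apply([a,b,L1]); M=M*R.from_euler('z',s[1]*q[2])
    M=M*R.from_euler('y',q[3]); P=P+M.apply([c,g,L2]); M=M*R.from_euler('z',s[2]*q[4]); M=M*R.from_euler('y',q[5])
    P=P+M.apply([0,0,L7]); M=M*R.from_euler('z',yw+s[3]*q[6]); return P,M
def res(p,s):
    o=[]
    for q,P,w in L:
        A,M=fk(q,p,s); o+=list((A-P)*10); o+=list((R.from_rotvec(w).inv()*M).as_rotvec())
    return np.array(o+list(.003*np.array([p[2],p[3],p[5],p[7],p[10],p[11]])))
def fit():
    best=[]
    for s in itertools.product([1,-1],repeat=4):
        for yw in(0,1.57,3.14,-1.57):
            f=least_squares(res,[.35,.4,0,0,.4,0,.25,0,yw,0,0,0],args=(s,)); best.append((f.cost,s,f.x))
    return sorted(best,key=lambda b:b[0])
E
python3 - <<'E'
from fk import *
for c,s,x in fit()[:4]: print(c,s,x.round(3).tolist())
E
```

```text
1.7117246115636087e-08 (-1, -1, -1, -1) [0.287, 0.542, -0.0, -0.015, 0.473, 0.0, 0.316, -0.0, 1.571, -0.0, -0.015, -0.031]
1.7117246115650887e-08 (-1, -1, -1, -1) [0.287, 0.542, -0.0, -0.015, 0.473, 0.0, 0.316, -0.0, 1.571, -0.0, -0.015, -0.031]
1.7117246115764168e-08 (-1, -1, -1, -1) [0.287, 0.542, -0.0, -0.015, 0.473, 0.0, 0.316, -0.0, 1.571, -0.0, -0.015, -0.031]
1.7117246116531298e-08 (-1, -1, -1, -1) [0.287, 0.542, -0.0, -0.015, 0.473, 0.0, 0.316, -0.0, 1.571, -0.0, -0.015, -0.031]
```

```bash
cat >> fk.py <<'E'
from h import pose
lo=np.array([-2.96,-.34,-1.41,.24,-1.37,.17,-2.96])+.04; hi=np.array([2.96,2.1,1.46,2.44,4.51,1.92,2.96])-.04
S=(-1,-1,-1,-1); PX=least_squares(res,[.287,.542,0,-.015,.473,0,.316,0,1.571,0,-.015,-.031],args=(S,)).x
def ik(P,M,q0):
    def f(q):
        A,B=fk(q,PX,S); return np.r_[(A-P)*20,(M.inv()*B).as_rotvec()*3,.01*(q-q0)]
    q=least_squares(f,np.clip(q0,lo+.001,hi-.001),bounds=(lo,hi)).x; A,B=fk(q,PX,S)
    return q,np.linalg.norm(A-P),np.degrees(np.linalg.norm((M.inv()*B).as_rotvec()))
def elbow(q):  # elbow and wrist points
    h,L1,a,b,L2,c,L7,a1,yw,y0,e,g=PX
    M=R.from_euler('z',y0-q[0]);P=np.array([0,0,h])+M.apply([a1,e,0]);M=M*R.from_euler('y',q[1]);P=P+M.apply([a,b,L1]);E=P
    M=M*R.from_euler('z',-q[2])*R.from_euler('y',q[3]); return E,P+M.apply([c,g,L2])
E
python3 - <<'E'
from fk import *
q0=np.array(L[-1][0]); m=np.array([.566,.258])
for az in(-30,-20,-10,0,10,20,30,40,50,60):
    a=np.radians(az); q=q0; worst=[]
    for t in range(20,-91,-10):
        d=.012*min(1,(20-t)/60); G=np.r_[m+d*np.array([np.cos(a),np.sin(a)]),.108+.06*max(0,(t+40)/60)]
        q,e,o=ik(*pose(G,az,t),q)
        if e>.002 or o>1: worst.append((t,round(e*1000),round(o)))
    print(az,worst[:2],q.round(2).tolist(),[p.round(2).tolist() for p in elbow(q)])
E
```

```text
-30 [] [-1.96, 2.04, 1.39, 2.08, -0.7, 0.39, -2.92] [[-0.16, 0.46, 0.04], [0.31, 0.41, 0.11]]
-20 [(-40, 1, 2), (-50, 3, 6)] [-2.0, 2.06, 1.36, 2.18, -1.21, 0.21, -2.44] [[-0.17, 0.45, 0.03], [0.29, 0.37, 0.11]]
-10 [(-40, 4, 6), (-50, 7, 12)] [-2.0, 2.06, 1.36, 2.19, -1.33, 0.21, -2.32] [[-0.17, 0.45, 0.03], [0.29, 0.37, 0.12]]
0 [(-40, 6, 9), (-50, 10, 17)] [-2.01, 2.06, 1.37, 2.18, -1.33, 0.21, -2.31] [[-0.18, 0.45, 0.03], [0.28, 0.37, 0.12]]
10 [(-30, 1, 1), (-40, 6, 11)] [-2.02, 2.06, 1.37, 2.18, -1.33, 0.21, -2.31] [[-0.18, 0.44, 0.03], [0.28, 0.38, 0.12]]
20 [(-40, 6, 11), (-50, 12, 20)] [0.63, 2.06, -1.37, 2.34, 3.6, 1.36, -2.92] [[0.37, -0.31, 0.03], [0.29, 0.16, 0.1]]
30 [(-40, 2, 4), (-50, 7, 11)] [0.77, 2.04, -1.37, 2.34, 3.52, 1.06, -2.92] [[0.33, -0.36, 0.04], [0.31, 0.11, 0.1]]
40 [(-50, 3, 4), (-60, 8, 10)] [0.89, 2.0, -1.37, 2.31, 3.44, 0.75, -2.92] [[0.29, -0.4, 0.06], [0.34, 0.07, 0.1]]
50 [(-60, 2, 2), (-70, 7, 4)] [0.95, 1.94, -1.37, 2.26, 3.38, 0.47, -2.92] [[0.27, -0.43, 0.09], [0.37, 0.03, 0.1]]
60 [(-90, 10, 3)] [0.97, 1.85, -1.37, 2.19, 3.3, 0.22, -2.92] [[0.27, -0.45, 0.14], [0.41, 0.0, 0.11]]
```

```bash
cat > s.py <<'E'
from fk import *
rng=np.random.default_rng(0)
m=np.array([.566,.258,.12])
seeds=[np.array([-.3+d,.6,0,1.7,j5,1,j7]) for d in(-.6,0.,.6) for j5 in(-1,0,1.57,3.1) for j7 in(-1.5,1.5)]
for c,sg in((20,-1),(20,1),(-40,1),(0,-1)):
    for ps in range(-180,180,20):
        best=None
        for s in seeds:
            q,e,o=ik(*pose(m,ps,c+sg*105),s)
            E,W=elbow(q)
            if e<.003 and o<2 and E[2]>.2 and W[2]>.08:
                k=np.min(np.minimum(q-lo,hi-q))
                if best is None or k>best[0]: best=(k,q,E,W)
        if best: print(c,sg,ps,'marg %.2f'%best[0],best[1].round(2).tolist(),best[2].round(2).tolist(),best[3].round(2).tolist())
E
time timeout 550 python3 s.py
```

```text
20 -1 -100 marg 0.00 [-1.14, 1.32, 0.67, 1.21, 0.31, 1.88, 2.39] [0.25, 0.46, 0.42] [0.62, 0.56, 0.15]
20 -1 -80 marg 0.25 [-1.23, 1.19, 0.54, 1.45, 0.57, 1.63, 2.28] [0.2, 0.47, 0.49] [0.51, 0.56, 0.15]
20 -1 -60 marg 0.57 [-1.4, 1.14, 0.58, 1.71, 0.76, 1.31, 2.19] [0.12, 0.48, 0.51] [0.41, 0.52, 0.15]
20 -1 -40 marg 0.44 [-1.3, 0.99, 0.32, 1.96, 1.24, 1.29, 1.86] [0.15, 0.43, 0.58] [0.33, 0.46, 0.15]
20 -1 -20 marg 0.23 [-0.91, 0.91, -0.17, 2.17, 1.78, 1.6, 1.66] [0.29, 0.32, 0.62] [0.28, 0.36, 0.15]
20 -1 0 marg 0.05 [-0.56, 0.96, -0.43, 2.35, 2.32, 1.82, 1.73] [0.39, 0.21, 0.6] [0.26, 0.26, 0.15]
20 -1 20 marg 0.00 [0.43, 1.6, -1.22, 2.4, 3.33, 1.65, 2.92] [0.48, -0.25, 0.27] [0.28, 0.16, 0.14]
20 -1 40 marg 0.00 [0.12, 1.0, -0.52, 2.4, 3.57, 1.45, 2.04] [0.45, -0.09, 0.58] [0.33, 0.06, 0.15]
20 -1 60 marg 0.14 [0.06, 0.92, -0.22, 2.26, 4.1, 1.35, 1.69] [0.43, -0.06, 0.62] [0.41, -0.01, 0.15]
20 -1 80 marg 0.07 [-0.31, 0.98, 0.34, 2.07, 4.4, 1.72, 1.37] [0.44, 0.11, 0.59] [0.51, -0.04, 0.15]
20 -1 100 marg 0.51 [0.58, 1.2, -0.86, 1.75, -0.8, 0.98, 0.84] [0.41, -0.3, 0.48] [0.62, 
[... 1112 characters left out ...]
-2.39] [0.49, -0.05, 0.51] [0.83, 0.16, 0.25]
-40 1 60 marg 0.00 [-1.06, 1.25, 0.82, 1.17, -0.1, 1.88, -0.8] [0.28, 0.44, 0.46] [0.7, 0.5, 0.25]
-40 1 80 marg 0.25 [-1.27, 1.29, 0.98, 1.34, -0.07, 1.63, -0.55] [0.18, 0.49, 0.44] [0.61, 0.53, 0.25]
-40 1 100 marg 0.56 [-1.37, 1.14, 0.83, 1.55, 0.21, 1.32, -0.6] [0.13, 0.48, 0.51] [0.52, 0.53, 0.25]
-40 1 120 marg 0.63 [-1.25, 0.89, 0.42, 1.77, 0.76, 1.2, -0.91] [0.16, 0.39, 0.63] [0.43, 0.5, 0.25]
-40 1 140 marg 0.44 [-0.79, 0.77, -0.28, 1.96, 1.37, 1.39, -1.16] [0.29, 0.24, 0.68] [0.35, 0.44, 0.25]
-40 1 160 marg 0.24 [-0.37, 0.83, -0.77, 2.16, 1.83, 1.58, -1.13] [0.38, 0.12, 0.65] [0.3, 0.35, 0.25]
real	4m28.788s
user	4m22.342s
sys	0m0.208s
```

```bash
cat > s2.py <<'E'
from fk import *
from multiprocessing import Pool
seeds=[np.array([-.3+d,.7,0,1.9,j5,1.2,j7]) for d in(-.4,.4) for j5 in(-.5,1.57,2.5,3.5) for j7 in(-1.5,1.5)]
cup=np.array([.412,-.37,.10])
def run(a):
    c,ps=a; out=None
    for s in seeds:
        m=np.array([.566,.258,.115])
        q,e,o=ik(*pose(m,ps,c-105),s); E,W=elbow(q)
        if e>.003 or o>2 or E[2]<.25: continue
        qp=q; bad=0
        for k in np.linspace(0,1,9)[1:]:
            n,e,o=ik(*pose(m+[0,0,.07*k],ps,c-105*(1-k)),q); bad=max(bad,e*300,o/3,np.abs(n-q).max()/.8); q=n
        if bad>1: continue
        qu=q
        for dz in(-60,-30,0,30,60):
            q=qu;b=0
            for k in np.linspace(0,1,6)[1:]:
                n,e,o=ik(*pose((m+[0,0,.09])*(1-k)+(cup+[0,0,.1*(1-k)])*k,ps+(dz-66)*k,c),q); b=max(b,e*300,o/3,np.abs(n-q).max()/.8); q=n
            if b<1:
                mg=min(np.min(np.minimum(x-lo,hi-x)) for x in(qp,qu,q))
                if out is None or mg>out[0]: out=(mg,c,ps,ps+dz-66,qp.round(2).tolist(),qu.round(2).tolist(),q.round(2).tolist(),W.round(2).tolist())
    return out
if __name__=='__main__':
    with Pool() as p:
        for o in p.imap(run,[(c,ps) for c in(20,35,50) for ps in(-40,-20,0,20,40,60,90)]):
            if o: print(o,flush=True)
E
nproc; OMP_NUM_THREADS=1 timeout 400 python3 s2.py
```

```text
4
(np.float64(0.11283540327876973), 20, 90, -36, [0.84, 1.51, -1.26, 1.87, -0.3, 0.58, 0.45], [-0.4, 0.58, -0.38, 1.61, 0.48, 1.27, -0.96], [0.49, 0.64, 0.19, 1.73, -0.11, 1.13, -1.47], [0.57, -0.05, 0.14])
(np.float64(8.868417111784765e-10), 35, -40, -136, [-1.85, 1.58, 1.35, 2.02, -0.47, 0.51, -2.92], [-0.73, 0.77, 0.7, 1.58, -0.87, 1.54, -2.03], [0.25, 0.86, 0.98, 2.0, -1.3, 1.4, -2.0], [0.34, 0.44, 0.22])
(np.float64(0.17616902126676792), 35, 90, -36, [0.77, 1.26, -1.19, 1.91, -0.27, 0.51, 0.29], [-0.55, 0.67, -0.29, 1.53, 0.58, 1.48, -1.04], [0.47, 0.79, 0.24, 1.55, -0.13, 1.43, -1.45], [0.57, -0.03, 0.22])
(np.float64(0.06229256674925332), 50, -40, -106, [-1.78, 1.38, 1.36, 2.03, -0.69, 0.54, -2.59], [-0.65, 0.9, 0.72, 1.49, -1.01, 1.8, -1.95], [0.39, 1.06, 0.92, 1.7, -1.12, 1.81, -1.67], [0.37, 0.42, 0.29])
(np.float64(2.7755575615628914e-17), 50, -20, -146, [-1.79, 1.26, 1.28, 2.21, -1.33, 0.21, -1.71], [-0.61, 0.93, 0.58, 1.32, -0.77, 1.88, -1.84], [0.7, 0.71, 0.45, 2.04, -1.33, 1.23, -2.02], [0.33, 0.35, 0.29])
(np.float64(4.75175454539567e-14), 50, 60, -66, [0.78, 1.17, -1.37, 2.2, 2.12, 0.34, -2.49], [-0.59, 0.89, -0.16, 1.22, 0.37, 1.88, -1.31], [0.58, 0.94, 0.34, 1.43, -0.46, 1.7, -1.66], [0.44, 0.04, 0.29])
(np.float64(0.2216840635593711), 50, 90, -6, [0.63, 0.99, -1.06, 1.92, -0.31, 0.49, 0.18], [-0.7, 0.78, -0.16, 1.46, 0.64, 1.66, -1.05], [0.3, 0.9, 0.27, 1.48, 0.13, 1.58, -1.17], [0.57, 0.01, 0.29])
```

```bash
cat > s3.py <<'E'
from fk import *
def follow(W,q,n=6):
    for A,B in zip(W[:-1],W[1:]):
        w=0
        for k in np.linspace(0,1,n)[1:]:
            G=np.array(A[0])*(1-k)+np.array(B[0])*k; qq,e,o=ik(*pose(G,A[1]*(1-k)+B[1]*k,A[2]*(1-k)+B[2]*k),q); w=max(w,e*1000,o); dq=np.abs(qq-q).max(); q=qq
        E,Wr=elbow(q); print(B,'err %.1f dq %.2f marg %.2f'%(w,dq,np.min(np.minimum(q-lo,hi-q))),q.round(2).tolist(),'wrist',Wr.round(2).tolist())
    return q
C=45
W=[((.412,-.370,.10),-42,20),((.412,-.37,.03),-42,20),((.412,-.37,.10),-55,C),((.412,-.37,.027),-55,C),((.43,-.35,.2),-50,C),((.53,-.2,.21),-30,C),((.60,0,.21),0,C),((.58,.15,.20),20,C),((.566,.25,.19),40,C-15),((.566,.262,.17),75,C-45),((.566,.27,.13),90,C-80),((.566,.27,.115),90,C-112)]
q=follow(W,np.array(L[-1][0]))
print()
for az in(-40,-80):
    W2=[W[-1],((.566,.27,.16),90,C-60),((.566,.25,.20),50,C-15),((.58,.15,.21),20,C),((.60,0,.21),0,C),((.53,-.15,.2),-30,C),((.4206,-.156,.15),az,C),((.4206,-.156,.0725),az,C)]
    follow(W2,q)
E
time python3 s3.py
```

```text
((0.412, -0.37, 0.03), -42, 20) err 0.0 dq 0.02 marg 0.65 [0.53, 0.74, 0.15, 1.75, -0.15, 1.02, -1.54] wrist [0.49, -0.44, 0.32]
((0.412, -0.37, 0.1), -55, 45) err 0.0 dq 0.11 marg 0.27 [0.61, 0.88, 0.18, 1.44, -0.26, 1.61, -1.66] wrist [0.54, -0.55, 0.32]
((0.412, -0.37, 0.027), -55, 45) err 0.0 dq 0.02 marg 0.36 [0.61, 0.98, 0.16, 1.44, -0.27, 1.52, -1.64] wrist [0.54, -0.55, 0.24]
((0.43, -0.35, 0.2), -50, 45) err 0.0 dq 0.05 marg 0.12 [0.55, 0.77, 0.17, 1.41, -0.23, 1.76, -1.67] wrist [0.57, -0.52, 0.42]
((0.53, -0.2, 0.21), -30, 45) err 0.0 dq 0.05 marg 0.09 [0.29, 0.77, 0.06, 1.36, -0.17, 1.79, -1.71] wrist [0.72, -0.31, 0.43]
((0.6, 0, 0.21), 0, 45) err 0.0 dq 0.06 marg 0.02 [-0.04, 0.83, -0.07, 1.23, -0.02, 1.86, -1.68] wrist [0.82, -0.0, 0.43]
((0.58, 0.15, 0.2), 20, 45) err 0.0 dq 0.05 marg 0.03 [-0.26, 0.84, -0.16, 1.24, 0.07, 1.85, -1.66] wrist [0.78, 0.22, 0.42]
((0.566, 0.25, 0.19), 40, 30) err 0.0 dq 0.05 marg 0.29 [-0.39, 0.73, -0.26, 1.36, 0.21, 1.59, -1.56] wrist [0.68, 0.35, 0.46]
((0.566, 0.262, 0.17), 75, 0) err 0.0 dq 0.15 marg 0.67 [-0.18, 0.52, -0.48, 1.73, 0.
[... 1410 characters left out ...]
 wrist [0.67, 0.37, 0.47]
((0.58, 0.15, 0.21), 20, 45) err 0.0 dq 0.05 marg 0.00 [-0.21, 0.84, -0.26, 1.23, 0.11, 1.88, -1.7] wrist [0.78, 0.22, 0.43]
((0.6, 0, 0.21), 0, 45) err 0.0 dq 0.04 marg 0.01 [0.02, 0.84, -0.17, 1.23, 0.02, 1.87, -1.72] wrist [0.82, 0.0, 0.43]
((0.53, -0.15, 0.2), -30, 45) err 0.0 dq 0.06 marg 0.14 [0.3, 0.75, -0.06, 1.41, -0.16, 1.74, -1.82] wrist [0.72, -0.26, 0.42]
((0.4206, -0.156, 0.15), -80, 45) err 0.0 dq 0.10 marg 0.49 [0.53, 0.58, 0.06, 1.91, -0.59, 1.32, -2.03] wrist [0.46, -0.37, 0.37]
((0.4206, -0.156, 0.0725), -80, 45) err 0.0 dq 0.03 marg 0.48 [0.54, 0.71, 0.05, 1.92, -0.62, 1.2, -1.95] wrist [0.46, -0.37, 0.29]
real	0m9.148s
user	0m8.962s
sys	0m0.233s
```

```bash
python3 - <<'E'
from h import *
plan(((.4128,-.3710,.0285),-42,20),((.4128,-.3710,.10),-42,20))
E
```

```text
t 3.78 tcp [ 0.4105 -0.3687  0.1509] q [0.507, 0.569, 0.183, 1.698, -0.124, 1.235, -1.563] w 0.0555 F [ 0.  -0.1 -1.4]
((0.4128, -0.371, 0.0285), -42, 20) [0.299, 0.001, 0.813] [-0.0, -0.0, -0.0]
((0.4128, -0.371, 0.1), -42, 20) [0.136, 0.001, 0.365] [-0.0, -0.0, -0.0]
```

To give the hand room when pouring, I'll set the cup back down and regrip it at a steeper tilt (42°).

Emit:
send_rows --pt "0.4 0.05 0 0.12 0 0 0" --pt "0.4 0.11 0 0.28 0 0 0" --pt "0.4 0.17 0 0.44 0 0 0" --pt "0.4 0.22 0 0.58 0 0 0" --pt "0.4 0.26 0 0.69 0 0 0" --pt "0.4 0.28 0 0.76 0 0 0" --pt "0.4 0.295 0 0.795 0 0 0" --pt "0.4 0.3 0 0.811 0 0 0" --pt "0.4 0.3 0 0.811 0 0 0" --pt "0.7 0.3 0 0.811 0 0 0" --pt "0.85 0.3 0 0.811 0 0 0" --pt "1 0.3 0 0.811 0 0 0" --pt "1 0.3 0 0.811 0 0 0" --pt "1 0.3 0 0.811 0 0 0" --pt "1 0.27 0 0.72 0 0 0" --pt "1 0.2 0 0.55 0 0 0" --pt "1 0.14 0 0.38 0 0 0" --pt "1 0.14 0 0.37 0 0 0"

```text
clock: 5.28
tcp_pos: [0.4131, -0.3714, 0.0969]
orientation: [-2.782, 1.07, 0.479]
contact_force: [0.3, -0.9, 0.6]
grip_width: 0.0855
```

```bash
python3 - <<'E'
from h import *
S=cam('side'); h=cv2.cvtColor(S['pixels'],cv2.COLOR_RGB2HSV); m=((h[...,0]>40)&(h[...,0]<85)&(h[...,1]>80)&(h[...,2]>40)).astype(np.uint8); m[:255]=0;m[310:]=0;m[:,:270]=0;m[:,335:]=0
print('cup bbox side (was 288-310 x 275-297)',cv2.boundingRect(m))
plan(((.413,-.371,.075),-55,42),((.413,-.371,.027),-55,42))
E
```

```text
cup bbox side (was 288-310 x 275-297) (287, 275, 24, 23)
t 5.33 tcp [ 0.4127 -0.371   0.0952] q [0.516, 0.64, 0.173, 1.723, -0.137, 1.134, -1.552] w 0.0855 F [-0.  -1.1 -0.1]
((0.413, -0.371, 0.075), -55, 42) [0.027, -0.009, 0.175] [0.037, -0.124, 0.062]
((0.413, -0.371, 0.027), -55, 42) [0.135, -0.009, 0.477] [0.037, -0.124, 0.062]
```

Emit:
send_rows --pt "1 0.01 0 0.05 0.01 -0.03 0.015" --pt "1 0.015 -0.005 0.1 0.02 -0.06 0.03" --pt "1 0.02 -0.009 0.14 0.03 -0.09 0.045" --pt "1 0.027 -0.009 0.175 0.037 -0.124 0.062" --pt "1 0.027 -0.009 0.175 0.037 -0.124 0.062" --pt "1 0.05 -0.009 0.24 0.037 -0.124 0.062" --pt "1 0.08 -0.009 0.32 0.037 -0.124 0.062" --pt "1 0.11 -0.009 0.41 0.037 -0.124 0.062" --pt "1 0.13 -0.009 0.46 0.037 -0.124 0.062" --pt "1 0.135 -0.009 0.477 0.037 -0.124 0.062" --pt "1 0.135 -0.009 0.477 0.037 -0.124 0.062" --pt "0.6 0.135 -0.009 0.477 0.037 -0.124 0.062" --pt "0.5 0.135 -0.009 0.477 0.037 -0.124 0.062" --pt "0.4 0.135 -0.009 0.477 0.037 -0.124 0.062" --pt "0.4 0.135 -0.009 0.477 0.037 -0.124 0.062" --pt "0.4 0.135 -0.009 0.477 0.037 -0.124 0.062" --pt "0.4 0.135 -0.009 0.477 0.037 -0.124 0.062" --pt "0.4 0.135 -0.009 0.477 0.037 -0.124 0.062" --squeeze 30

```text
clock: 6.83
tcp_pos: [0.4083, -0.3652, 0.0183]
orientation: [-2.356, 1.226, 0.912]
contact_force: [1.3, -0.9, 6.8]
grip_width: 0.0551
```

```bash
python3 - <<'E'
from h import *
C=42
plan(((.413,-.371,.10),-55,C),((.43,-.35,.15),-52,C))
E
```

```text
t 6.83 tcp [ 0.4083 -0.3652  0.0183] q [0.604, 0.955, 0.172, 1.477, -0.276, 1.465, -1.636] w 0.0551 F [ 1.3 -0.9  6.8]
((0.413, -0.371, 0.1), -55, 42) [-0.33, -0.003, -0.383] [0.0, 0.002, -0.0]
((0.43, -0.35, 0.15), -52, 42) [-0.591, -0.174, -0.596] [-0.011, 0.002, -0.012]
```

Emit:
send_rows --pt "0.4 -0.02 0 -0.02 0 0 0" --pt "0.4 -0.06 0 -0.06 0 0 0" --pt "0.4 -0.11 -0.02 -0.12 0 0 0" --pt "0.4 -0.18 -0.03 -0.19 0 0 0" --pt "0.4 -0.26 -0.05 -0.27 -0.002 0 -0.002" --pt "0.4 -0.34 -0.08 -0.35 -0.004 0 -0.004" --pt "0.4 -0.42 -0.11 -0.43 -0.006 0 -0.006" --pt "0.4 -0.49 -0.14 -0.5 -0.008 0 -0.008" --pt "0.4 -0.55 -0.16 -0.56 -0.01 0 -0.01" --pt "0.4 -0.58 -0.17 -0.59 -0.011 0 -0.012" --pt "0.4 -0.591 -0.174 -0.596 -0.011 0 -0.012"

```text
clock: 7.75
tcp_pos: [0.4274, -0.3451, 0.1446]
orientation: [-2.399, 1.168, 0.927]
contact_force: [0.7, -0.1, -1.4]
grip_width: 0.0555
```

```bash
python3 - <<'E'
from h import *
C=42
plan(((.48,-.26,.20),-42,C),((.5,-.23,.20),-38,C))
E
```

```text
t 7.75 tcp [ 0.4274 -0.3451  0.1446] q [0.551, 0.794, 0.177, 1.459, -0.248, 1.636, -1.674] w 0.0555 F [ 0.7 -0.1 -1.4]
((0.48, -0.26, 0.2), -42, 42) [-0.419, -0.62, -0.066] [-0.037, 0.001, -0.041]
((0.5, -0.23, 0.2), -38, 42) [-0.474, -0.846, -0.016] [-0.052, 0.001, -0.057]
```

Emit:
send_rows --pt "0.4 -0.03 -0.03 0 -0.002 0 -0.002" --pt "0.4 -0.08 -0.1 0 -0.006 0 -0.007" --pt "0.4 -0.14 -0.2 0 -0.012 0 -0.013" --pt "0.4 -0.2 -0.32 0 -0.02 0 -0.022" --pt "0.4 -0.27 -0.44 0 -0.027 0 -0.03" --pt "0.4 -0.34 -0.56 -0.01 -0.034 0 -0.038" --pt "0.4 -0.4 -0.68 -0.01 -0.042 0 -0.046" --pt "0.4 -0.45 -0.78 -0.015 -0.048 0 -0.053" --pt "0.4 -0.47 -0.83 -0.016 -0.051 0 -0.056" --pt "0.4 -0.474 -0.846 -0.016 -0.052 0 -0.057"

```text
clock: 8.58
tcp_pos: [0.4968, -0.2241, 0.1929]
orientation: [-2.581, 0.884, 1.001]
contact_force: [-0.0, 0.2, -1.1]
grip_width: 0.0554
```

```bash
python3 - <<'E'
from h import *
C=42
plan(((.55,-.10,.205),-16,C),((.56,-.09,.205),-14,C))
E
```

```text
t 8.58 tcp [ 0.4968 -0.2241  0.1929] q [0.347, 0.729, 0.097, 1.445, -0.212, 1.7, -1.734] w 0.0554 F [-0.   0.2 -1.1]
((0.55, -0.1, 0.205), -16, 42) [-0.219, -0.858, 0.146] [-0.082, 0.002, -0.09]
((0.56, -0.09, 0.205), -14, 42) [-0.21, -0.95, 0.137] [-0.089, 0.002, -0.098]
```

Emit:
send_rows --pt "0.4 -0.01 -0.04 0.005 -0.003 0 -0.004" --pt "0.4 -0.02 -0.11 0.015 -0.01 0 -0.011" --pt "0.4 -0.05 -0.22 0.03 -0.02 0 -0.022" --pt "0.4 -0.08 -0.35 0.05 -0.032 0 -0.036" --pt "0.4 -0.11 -0.49 0.07 -0.046 0 -0.05" --pt "0.4 -0.14 -0.63 0.09 -0.059 0 -0.065" --pt "0.4 -0.17 -0.76 0.11 -0.071 0 -0.078" --pt "0.4 -0.19 -0.86 0.125 -0.081 0 -0.089" --pt "0.4 -0.205 -0.92 0.134 -0.087 0 -0.096" --pt "0.4 -0.21 -0.95 0.137 -0.089 0 -0.098"

```text
clock: 9.42
tcp_pos: [0.5543, -0.0897, 0.1981]
orientation: [-2.826, 0.348, 1.098]
contact_force: [0.2, 0.7, -0.5]
grip_width: 0.0552
```

```bash
python3 - <<'E'
from h import *
C=42
plan(((.575,.05,.205),8,C),)
E
```

```text
t 9.42 tcp [ 0.5543 -0.0897  0.1981] q [0.111, 0.755, -0.013, 1.374, -0.092, 1.747, -1.698] w 0.0552 F [ 0.2  0.7 -0.5]
((0.575, 0.05, 0.205), 8, 42) [-0.096, -0.924, 0.081] [-0.083, 0.003, -0.09]
```

Emit:
send_rows --pt "0.4 0 -0.04 0.003 -0.003 0 -0.004" --pt "0.4 -0.01 -0.11 0.01 -0.01 0 -0.011" --pt "0.4 -0.02 -0.22 0.02 -0.019 0 -0.021" --pt "0.4 -0.04 -0.35 0.03 -0.031 0 -0.034" --pt "0.4 -0.05 -0.49 0.04 -0.044 0 -0.047" --pt "0.4 -0.065 -0.63 0.055 -0.056 0 -0.061" --pt "0.4 -0.08 -0.76 0.066 -0.068 0 -0.074" --pt "0.4 -0.09 -0.85 0.075 -0.076 0 -0.083" --pt "0.4 -0.095 -0.91 0.08 -0.081 0 -0.088" --pt "0.4 -0.096 -0.924 0.081 -0.083 0 -0.09"

```text
clock: 10.25
tcp_pos: [0.5698, 0.0489, 0.1991]
orientation: [2.875, 0.199, -1.117]
contact_force: [-0.6, 1.1, -0.1]
grip_width: 0.055
```

```bash
python3 - <<'E'
from h import *
C=42
T=cam('top'); save(T,'t1.png',(130,110,380,290),3)
plan(((.57,.18,.20),30,C-5))
E
```

```text
t 10.3 tcp [0.5699 0.0479 0.1991] q [-0.113, 0.774, -0.111, 1.335, 0.021, 1.776, -1.661] w 0.0554 F [ 0.6  0.6 -0.1]
((0.57, 0.18, 0.2), 30, 37) [0.091, -0.861, -0.036] [-0.078, 0.03, -0.095]
```

View pics/t1.png

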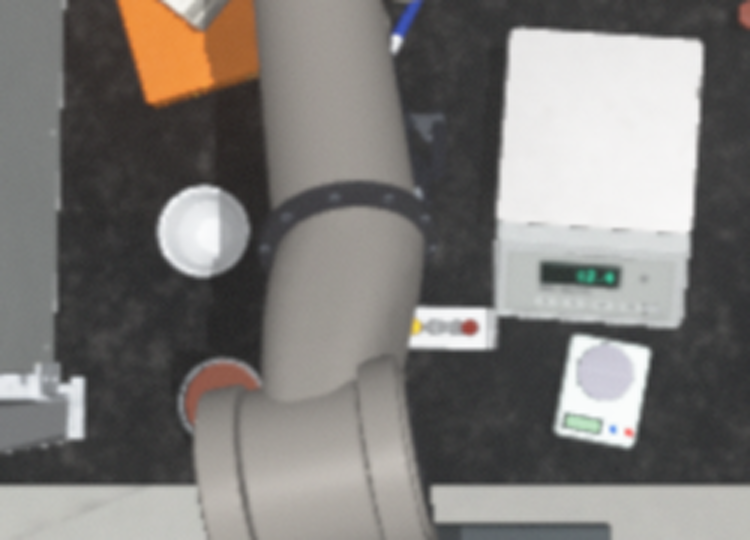

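Top crop: mortar (203,230), rack (450,328), white balance pan (605,372) and dish (220,395) are all undisturbed. The cabinet's side face is on the left at y≈0.41, so I'll tip early to keep the wrist away from it.

Emit:
send_rows --pt "0.4 0 -0.03 0 -0.003 0.001 -0.003" --pt "0.4 0.01 -0.09 -0.004 -0.008 0.003 -0.01" --pt "0.4 0.02 -0.18 -0.008 -0.016 0.006 -0.02" --pt "0.4 0.03 -0.29 -0.012 -0.026 0.01 -0.032" --pt "0.4 0.043 -0.41 -0.017 -0.037 0.014 -0.045" --pt "0.4 0.055 -0.53 -0.022 -0.048 0.018 -0.058" --pt "0.4 0.068 -0.64 -0.027 -0.058 0.022 -0.071" --pt "0.4 0.078 -0.74 -0.031 -0.067 0.026 -0.082" --pt "0.4 0.086 -0.81 -0.034 -0.074 0.028 -0.09" --pt "0.4 0.091 -0.85 -0.036 -0.077 0.03 -0.094" --pt "0.4 0.091 -0.861 -0.036 -0.078 0.03 -0.095"

```text
clock: 11.22
tcp_pos: [0.5657, 0.1785, 0.1938]
orientation: [2.737, 0.735, -0.915]
contact_force: [-0.5, -0.1, -0.4]
grip_width: 0.0554
```

```bash
python3 - <<'E'
from h import *
plan(((.569,.205,.195),42,25),((.568,.23,.19),54,13),((.567,.25,.18),66,3),((.566,.262,.17),76,-4),((.566,.268,.16),83,-10))
E
```

```text
t 11.22 tcp [0.5657 0.1785 0.1938] q [-0.314, 0.758, -0.211, 1.337, 0.149, 1.708, -1.592] w 0.0554 F [-0.5 -0.1 -0.4]
((0.569, 0.205, 0.195), 42, 25) [0.093, -0.137, -0.019] [-0.035, 0.066, -0.057]
((0.568, 0.23, 0.19), 54, 13) [0.186, -0.284, -0.043] [-0.057, 0.131, -0.121]
((0.567, 0.25, 0.18), 66, 3) [0.283, -0.406, -0.03] [-0.07, 0.182, -0.19]
((0.566, 0.262, 0.17), 76, -4) [0.354, -0.483, -0.0] [-0.074, 0.215, -0.25]
((0.566, 0.268, 0.16), 83, -10) [0.412, -0.522, 0.039] [-0.071, 0.241, -0.294]
```

Emit:
send_rows --pt "0.4 0.02 -0.03 -0.004 -0.008 0.013 -0.012" --pt "0.4 0.046 -0.068 -0.01 -0.018 0.033 -0.028" --pt "0.4 0.07 -0.1 -0.015 -0.027 0.05 -0.042" --pt "0.4 0.093 -0.137 -0.019 -0.035 0.066 -0.057" --pt "0.4 0.116 -0.173 -0.025 -0.041 0.082 -0.073" --pt "0.4 0.14 -0.21 -0.031 -0.047 0.098 -0.089" --pt "0.4 0.163 -0.247 -0.037 -0.052 0.115 -0.105" --pt "0.4 0.186 -0.284 -0.043 -0.057 0.131 -0.121" --pt "0.4 0.21 -0.315 -0.04 -0.061 0.144 -0.138" --pt "0.4 0.234 -0.345 -0.036 -0.064 0.157 -0.155" --pt "0.4 0.259 -0.376 -0.033 -0.067 0.17 -0.172" --pt "0.4 0.283 -0.406 -0.03 -0.07 0.182 -0.19" --pt "0.4 0.307 -0.432 -0.02 -0.071 0.193 -0.21" --pt "0.4 0.33 -0.458 -0.01 -0.073 0.204 -0.23" --pt "0.4 0.354 -0.483 0 -0.074 0.215 -0.25" --pt "0.4 0.374 -0.496 0.013 -0.073 0.224 -0.265" --pt "0.4 0.394 -0.51 0.026 -0.072 0.233 -0.28" --pt "0.4 0.408 -0.519 0.036 -0.071 0.239 -0.291" --pt "0.4 0.412 -0.522 0.039 -0.071 0.241 -0.294"

```text
clock: 12.8
tcp_pos: [0.5677, 0.2641, 0.1509]
orientation: [-2.269, -1.996, -0.193]
contact_force: [0.1, -0.0, -0.9]
grip_width: 0.0553
```

```bash
python3 - <<'E'
from h import *
S=cam('side'); save(S,'s3.png',(220,60,380,180),4)
plan(((.566,.270,.145),88,-20),((.566,.27,.13),90,-30),((.566,.27,.12),90,-40),((.566,.27,.115),90,-50),((.566,.27,.115),90,-58),((.566,.27,.115),90,-66))
E
```

```text
t 12.85 tcp [0.5676 0.2645 0.151 ] q [-0.032, 0.524, -0.575, 1.797, 0.196, 0.797, -0.788] w 0.0556 F [ 0.3 -0.9 -0.5]
((0.566, 0.27, 0.145), 88, -20) [0.037, -0.017, 0.098] [0.007, 0.057, -0.029]
((0.566, 0.27, 0.13), 90, -30) [0.029, -0.018, 0.194] [0.014, 0.112, -0.039]
((0.566, 0.27, 0.12), 90, -40) [0.026, -0.019, 0.256] [0.017, 0.168, -0.038]
((0.566, 0.27, 0.115), 90, -50) [0.028, -0.02, 0.283] [0.02, 0.223, -0.036]
((0.566, 0.27, 0.115), 90, -58) [0.033, -0.02, 0.278] [0.023, 0.267, -0.035]
((0.566, 0.27, 0.115), 90, -66) [0.038, -0.021, 0.272] [0.026, 0.312, -0.034]
```

View pics/s3.png

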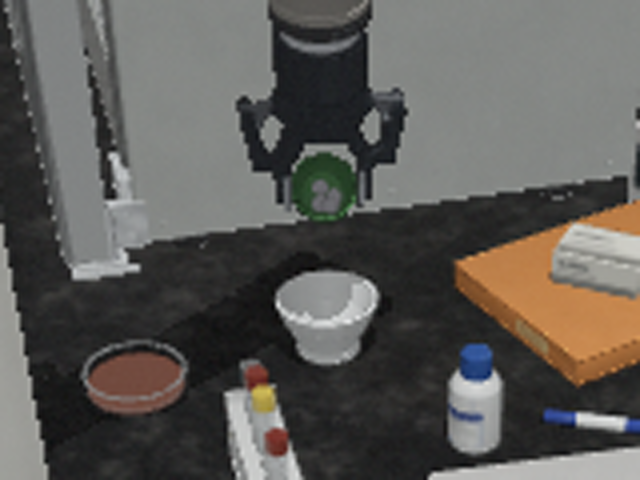

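Side crop: all balls still in the tipped cup (325,195), directly over the mortar (328,300). Bottle, rack and dish stand clear. I'll shift the cup a bit further +y so the balls run out over the middle, and lower it.

```bash
python3 - <<'E'
from h import *
S=dict(np.load('side0.npz')); print(proj(S,(.566,.258,.054)).round(1),'seen ~ (302,134.5)')
plan(((.566,.280,.13),88,-18),((.566,.285,.105),90,-28),*[((.566,.286,.10),90,t) for t in(-34,-42,-50,-58,-66,-70)])
E
```

```text
[301.6 133.8] seen ~ (302,134.5)
t 12.85 tcp [0.5676 0.2645 0.151 ] q [-0.032, 0.524, -0.575, 1.797, 0.196, 0.797, -0.788] w 0.0556 F [ 0.3 -0.9 -0.5]
((0.566, 0.28, 0.13), 88, -18) [0.083, -0.025, 0.208] [0.007, 0.046, -0.029]
((0.566, 0.285, 0.105), 90, -28) [0.097, -0.03, 0.376] [0.013, 0.101, -0.039]
((0.566, 0.286, 0.1), 90, -34) [0.103, -0.032, 0.408] [0.015, 0.134, -0.038]
((0.566, 0.286, 0.1), 90, -42) [0.109, -0.033, 0.404] [0.018, 0.179, -0.037]
((0.566, 0.286, 0.1), 90, -50) [0.115, -0.033, 0.4] [0.02, 0.223, -0.036]
((0.566, 0.286, 0.1), 90, -58) [0.12, -0.034, 0.395] [0.023, 0.267, -0.035]
((0.566, 0.286, 0.1), 90, -66) [0.125, -0.034, 0.389] [0.026, 0.312, -0.034]
((0.566, 0.286, 0.1), 90, -70) [0.127, -0.035, 0.386] [0.027, 0.334, -0.033]
```

Emit:
send_rows --pt "0.4 0.025 -0.008 0.06 0.002 0.014 -0.009" --pt "0.4 0.055 -0.017 0.13 0.005 0.03 -0.019" --pt "0.4 0.083 -0.025 0.208 0.007 0.046 -0.029" --pt "0.4 0.088 -0.027 0.27 0.009 0.064 -0.032" --pt "0.4 0.093 -0.029 0.33 0.011 0.083 -0.036" --pt "0.4 0.097 -0.03 0.376 0.013 0.101 -0.039" --pt "0.4 0.1 -0.031 0.395 0.014 0.115 -0.039" --pt "0.4 0.102 -0.032 0.405 0.015 0.126 -0.038" --pt "0.4 0.103 -0.032 0.408 0.015 0.134 -0.038" --pt "0.4 0.105 -0.032 0.407 0.016 0.143 -0.038" --pt "0.4 0.106 -0.032 0.406 0.016 0.152 -0.038" --pt "0.4 0.107 -0.033 0.405 0.017 0.161 -0.037" --pt "0.4 0.108 -0.033 0.404 0.018 0.17 -0.037" --pt "0.4 0.109 -0.033 0.404 0.018 0.179 -0.037" --pt "0.4 0.11 -0.033 0.403 0.018 0.188 -0.037" --pt "0.4 0.112 -0.033 0.402 0.019 0.197 -0.037" --pt "0.4 0.113 -0.033 0.401 0.019 0.206 -0.036" --pt "0.4 0.114 -0.033 0.4 0.02 0.215 -0.036" --pt "0.4 0.115 -0.033 0.4 0.02 0.223 -0.036"

```text
clock: 14.43
tcp_pos: [0.5657, 0.2949, 0.0956]
orientation: [-1.698, -1.702, -0.797]
contact_force: [0.4, -0.7, -0.7]
grip_width: 0.0554
```

```bash
python3 - <<'E'
from h import *
S=cam('side'); save(S,'s4.png',(240,80,360,170),5)
plan(*[((.566,.286,.10),90,t) for t in(-56,-62,-68)])
E
```

```text
t 14.48 tcp [0.5655 0.2939 0.0943] q [0.578, 1.008, -1.1, 1.915, -0.022, 0.426, -0.131] w 0.0552 F [ 0.5 -0.9 -2. ]
((0.566, 0.286, 0.1), 90, -56) [0.001, 0.003, -0.012] [-0.0, 0.032, 0.0]
((0.566, 0.286, 0.1), 90, -62) [0.006, 0.003, -0.012] [-0.0, 0.065, 0.0]
((0.566, 0.286, 0.1), 90, -68) [0.012, 0.003, -0.014] [-0.0, 0.099, 0.0]
```

View pics/s4.png

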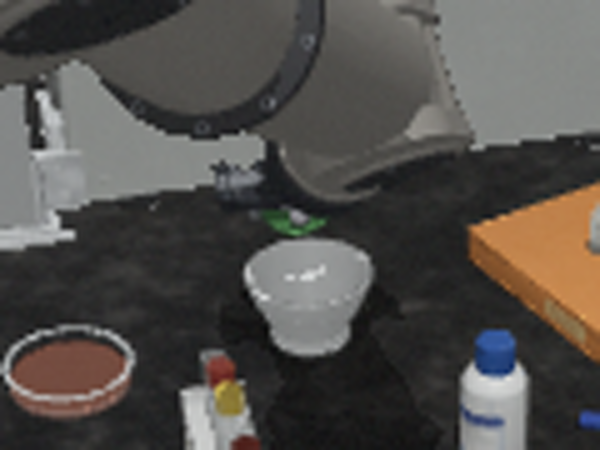

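The cup is at tip ~92°, with a ball at the lip around (298,215) over the mortar (308,290). Keep tipping.

Emit:
send_rows --pt "0.4 0 0 -0.004 0 0.01 0" --pt "0.4 0 0 -0.008 0 0.02 0" --pt "0.4 0.001 0 -0.012 0 0.032 0" --pt "0.4 0.003 0 -0.012 0 0.043 0" --pt "0.4 0.004 0 -0.012 0 0.054 0" --pt "0.4 0.006 0 -0.012 0 0.065 0" --pt "0.4 0.008 0 -0.013 0 0.076 0" --pt "0.4 0.01 0 -0.013 0 0.087 0" --pt "0.4 0.012 0 -0.014 0 0.099 0" --pt "0.4 0.012 0 -0.014 0 0.099 0" --pt "0.4 0.012 0 -0.014 0 0.099 0" --pt "0.4 0.012 0 -0.014 0 0.099 0" --pt "0.4 0.012 0 -0.014 0 0.099 0" --pt "0.4 0.012 0 -0.014 0 0.099 0"

```text
clock: 15.65
tcp_pos: [0.5654, 0.2951, 0.0991]
orientation: [-1.485, -1.492, -1.001]
contact_force: [0.1, 0.2, 0.2]
grip_width: 0.0558
```

```bash
python3 - <<'E'
from h import *
S=cam('side'); save(S,'s5.png',(240,80,360,170),5)
plan(*[((.566,.286,.10+z),90,t) for z,t in((0,-72),(.005,-50),(.02,-34),(.05,-18))],((.566,.275,.16),85,-10))
E
```

```text
t 15.7 tcp [0.5654 0.295  0.099 ] q [0.741, 1.323, -1.255, 1.906, -0.023, 0.44, 0.062] w 0.0554 F [ 0.5 -0.3 -0.5]
((0.566, 0.286, 0.1), 90, -72) [-0.013, 0.004, -0.005] [-0.001, 0.023, 0.001]
((0.566, 0.286, 0.10500000000000001), 90, -50) [-0.002, 0.004, -0.02] [-0.0, -0.099, 0.001]
((0.566, 0.286, 0.12000000000000001), 90, -34) [0.077, 0.004, -0.064] [-0.0, -0.188, 0.001]
((0.566, 0.286, 0.15000000000000002), 90, -18) [0.251, 0.005, -0.15] [0.0, -0.277, 0.001]
((0.566, 0.275, 0.16), 85, -10) [0.281, 0.006, -0.249] [-0.018, -0.321, 0.024]
```

View pics/s5.png

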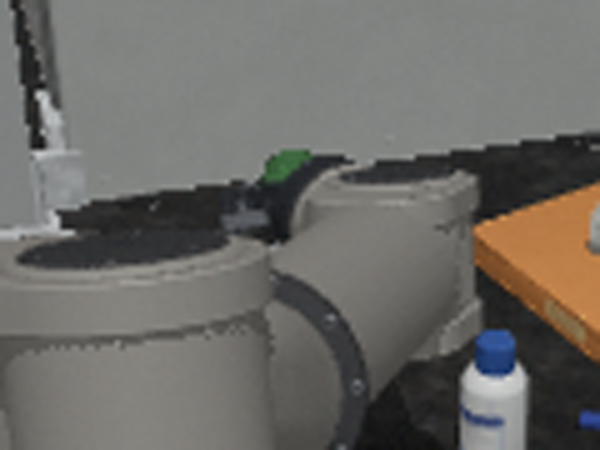

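The view is blocked by the arm. I'll untip partly and look into the cup and mortar.

Emit:
send_rows --pt "0.4 -0.013 0 -0.005 0 0.023 0" --pt "0.4 -0.013 0 -0.005 0 0.023 0" --pt "0.4 -0.013 0 -0.005 0 0.023 0" --pt "0.4 -0.01 0 -0.01 0 -0.01 0" --pt "0.4 -0.006 0 -0.015 0 -0.04 0" --pt "0.4 -0.003 0 -0.02 0 -0.07 0" --pt "0.4 -0.002 0.004 -0.02 0 -0.099 0.001" --pt "0.4 0.025 0.004 -0.035 0 -0.13 0.001" --pt "0.4 0.05 0.004 -0.05 0 -0.16 0.001" --pt "0.4 0.077 0.004 -0.064 0 -0.188 0.001" --pt "0.4 0.135 0.004 -0.092 0 -0.218 0.001" --pt "0.4 0.193 0.004 -0.12 0 -0.248 0.001" --pt "0.4 0.251 0.005 -0.15 0 -0.277 0.001" --pt "0.4 0.265 0.005 -0.2 -0.009 -0.3 0.012" --pt "0.4 0.281 0.006 -0.249 -0.018 -0.321 0.024" --pt "0.4 0.281 0.006 -0.249 -0.018 -0.321 0.024"

```text
clock: 17.03
tcp_pos: [0.5654, 0.281, 0.1567]
orientation: [-2.221, -2.045, -0.203]
contact_force: [-0.8, 1.5, -0.3]
grip_width: 0.0553
```

```bash
python3 - <<'E'
from h import *
S=cam('side'); save(S,'s6.png',(240,70,360,160),6)
plan(((.566,.262,.175),76,-4),((.567,.25,.185),66,3),((.568,.23,.195),54,13),((.569,.205,.20),42,25),((.57,.18,.205),30,37),((.57,.16,.205),24,42))
E
```

```text
t 17.08 tcp [0.5654 0.2796 0.1549] q [-0.044, 0.527, -0.588, 1.786, 0.197, 0.803, -0.763] w 0.0553 F [-0.2  0.5 -0.5]
((0.566, 0.262, 0.175), 76, -4) [-0.097, 0.015, -0.099] [-0.005, -0.035, 0.051]
((0.567, 0.25, 0.185), 66, 3) [-0.169, 0.026, -0.18] [-0.006, -0.073, 0.107]
((0.568, 0.23, 0.195), 54, 13) [-0.295, 0.039, -0.272] [0.005, -0.126, 0.175]
((0.569, 0.205, 0.2), 42, 25) [-0.458, 0.05, -0.339] [0.033, -0.187, 0.242]
((0.57, 0.18, 0.205), 30, 37) [-0.615, 0.06, -0.407] [0.074, -0.242, 0.307]
((0.57, 0.16, 0.205), 24, 42) [-0.745, 0.066, -0.433] [0.097, -0.262, 0.338]
```

View pics/s6.png

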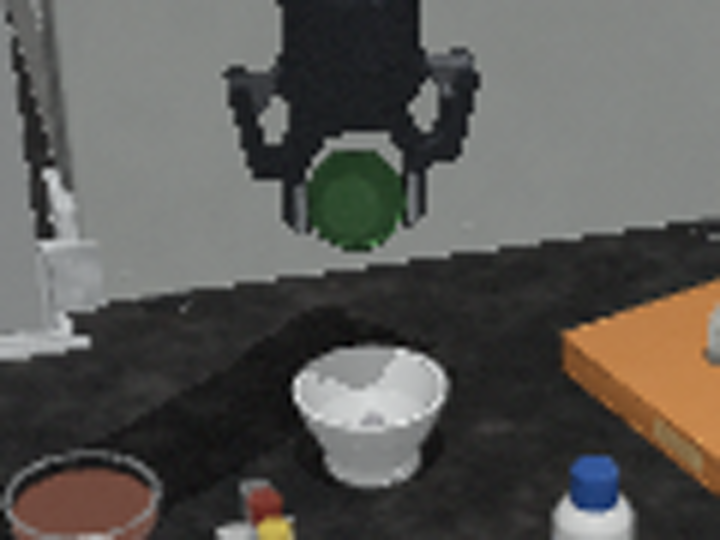

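The cup is empty (355,200), and a ball shows in the mortar at (372,418). That is 10 pictures viewed. Retreat upright towards the balance.

Emit:
send_rows --pt "0.4 -0.05 0.008 -0.05 -0.002 -0.018 0.025" --pt "0.4 -0.097 0.015 -0.099 -0.005 -0.035 0.051" --pt "0.4 -0.133 0.02 -0.14 -0.005 -0.054 0.079" --pt "0.4 -0.169 0.026 -0.18 -0.006 -0.073 0.107" --pt "0.4 -0.21 0.03 -0.21 -0.003 -0.09 0.13" --pt "0.4 -0.25 0.035 -0.24 0.001 -0.108 0.152" --pt "0.4 -0.295 0.039 -0.272 0.005 -0.126 0.175" --pt "0.4 -0.35 0.043 -0.295 0.014 -0.146 0.197" --pt "0.4 -0.404 0.046 -0.317 0.023 -0.167 0.22" --pt "0.4 -0.458 0.05 -0.339 0.033 -0.187 0.242" --pt "0.4 -0.51 0.053 -0.362 0.046 -0.205 0.264" --pt "0.4 -0.56 0.056 -0.385 0.06 -0.223 0.286" --pt "0.4 -0.615 0.06 -0.407 0.074 -0.242 0.307" --pt "0.4 -0.68 0.063 -0.42 0.086 -0.252 0.323" --pt "0.4 -0.745 0.066 -0.433 0.097 -0.262 0.338" --pt "0.4 -0.745 0.066 -0.433 0.097 -0.262 0.338"

```text
clock: 18.42
tcp_pos: [0.566, 0.1496, 0.1936]
orientation: [2.74, 0.564, -1.068]
contact_force: [0.2, -1.0, -0.7]
grip_width: 0.0556
```

```bash
python3 - <<'E'
from h import *
plan(((.57,.03,.205),2,42))
E
```

```text
t 18.42 tcp [0.566  0.1496 0.1936] q [-0.28, 0.803, -0.168, 1.295, 0.098, 1.797, -1.625] w 0.0556 F [ 0.2 -1.  -0.7]
((0.57, 0.03, 0.205), 2, 42) [-0.263, 0.73, 0.193] [0.08, 0.003, 0.087]
```

Emit:
send_rows --pt "0.4 -0.05 0.12 0.03 0.014 0 0.015" --pt "0.4 -0.1 0.25 0.06 0.028 0 0.03" --pt "0.4 -0.15 0.4 0.1 0.044 0 0.048" --pt "0.4 -0.2 0.55 0.14 0.06 0 0.065" --pt "0.4 -0.24 0.67 0.18 0.073 0 0.08" --pt "0.4 -0.263 0.73 0.193 0.08 0.003 0.087" --pt "0.4 -0.263 0.73 0.193 0.08 0.003 0.087"

```text
clock: 19.0
tcp_pos: [0.5649, 0.0302, 0.2016]
orientation: [2.925, 0.054, -1.114]
contact_force: [-0.2, -1.3, 0.7]
grip_width: 0.0553
```

```bash
python3 - <<'E'
from h import *
plan(((.53,-.10,.20),-25,42))
E
```

```text
t 19.0 tcp [0.5649 0.0302 0.2016] q [-0.078, 0.752, -0.085, 1.362, -0.027, 1.752, -1.691] w 0.0553 F [-0.2 -1.3  0.7]
((0.53, -0.1, 0.2), -25, 42) [-0.189, 0.843, 0.233] [0.1, -0.002, 0.112]
```

Emit:
send_rows --pt "0.4 -0.03 0.12 0.03 0.015 0 0.017" --pt "0.4 -0.06 0.26 0.07 0.031 0 0.035" --pt "0.4 -0.1 0.43 0.12 0.051 0 0.057" --pt "0.4 -0.13 0.6 0.17 0.071 0 0.08" --pt "0.4 -0.16 0.74 0.2 0.088 0 0.098" --pt "0.4 -0.18 0.81 0.223 0.096 0 0.108" --pt "0.4 -0.189 0.843 0.233 0.1 -0.002 0.112" --pt "0.4 -0.189 0.843 0.233 0.1 -0.002 0.112"

```text
clock: 19.67
tcp_pos: [0.5257, -0.0935, 0.1939]
orientation: [-2.731, 0.594, 1.054]
contact_force: [0.3, 0.4, 0.3]
grip_width: 0.0552
```

```bash
python3 - <<'E'
from h import *
plan(((.48,-.14,.19),-50,42),((.425,-.156,.17),-75,42))
E
```

```text
t 19.67 tcp [ 0.5257 -0.0935  0.1939] q [0.151, 0.707, 0.02, 1.476, -0.187, 1.678, -1.777] w 0.0552 F [0.3 0.4 0.3]
((0.48, -0.14, 0.19), -50, 42) [-0.09, 0.394, 0.169] [0.094, 0.001, 0.105]
((0.425, -0.156, 0.17), -75, 42) [-0.208, 0.631, 0.455] [0.188, 0.001, 0.208]
```

Emit:
send_rows --pt "0.4 -0.02 0.1 0.04 0.022 0 0.025" --pt "0.4 -0.05 0.2 0.08 0.046 0 0.052" --pt "0.4 -0.07 0.3 0.125 0.07 0 0.078" --pt "0.4 -0.09 0.394 0.169 0.094 0.001 0.105" --pt "0.4 -0.12 0.45 0.24 0.117 0.001 0.13" --pt "0.4 -0.15 0.51 0.31 0.14 0.001 0.155" --pt "0.4 -0.18 0.57 0.385 0.165 0.001 0.182" --pt "0.4 -0.2 0.61 0.43 0.18 0.001 0.2" --pt "0.4 -0.208 0.631 0.455 0.188 0.001 0.208" --pt "0.4 -0.208 0.631 0.455 0.188 0.001 0.208" --pt "0.4 -0.208 0.631 0.455 0.188 0.001 0.208"

```text
clock: 20.58
tcp_pos: [0.4251, -0.1492, 0.1646]
orientation: [-2.053, 1.567, 0.788]
contact_force: [0.2, -0.8, 0.2]
grip_width: 0.0553
```

```bash
python3 - <<'E'
from h import *
T=cam('top'); np.savez('t2.npz',**T)
a=T['pixels'][160:215,165:230,::-1]; b=T['pixels'][200:275,290:400,::-1]
a=cv2.resize(np.ascontiguousarray(a),None,fx=6,fy=6,interpolation=cv2.INTER_CUBIC); b=cv2.resize(np.ascontiguousarray(b),(400,273),interpolation=cv2.INTER_CUBIC)
h=np.zeros((330,790,3),np.uint8); h[:330,:390]=a; h[:273,390:]=b; cv2.imwrite('pics/t2.png',h)
plan(((.4206,-.156,.10),-75,42),((.4206,-.156,.0682),-75,42))
E
```

```text
t 20.63 tcp [ 0.4255 -0.1493  0.1646] q [0.402, 0.546, 0.168, 1.881, -0.566, 1.364, -1.997] w 0.0551 F [-0.1  0.2 -0.9]
((0.4206, -0.156, 0.1), -75, 42) [0.314, 0.044, 0.35] [0.0, 0.0, 0.002]
((0.4206, -0.156, 0.0682), -75, 42) [0.456, 0.045, 0.507] [0.0, 0.0, 0.002]
```

View pics/t2.png

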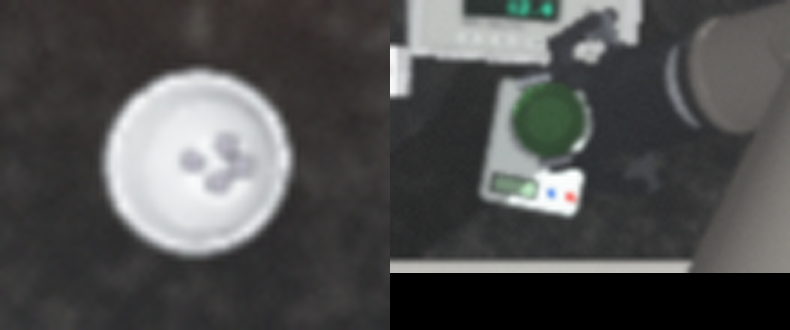

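Left panel: all four balls in the mortar, at (192,160), (228,143), (242,166) and (217,182). Right panel: empty cup (550,118) above the white balance. The finger on the far side would come close to the large balance's front when lowered, so I'll check turning the hand further away and measure the held cup's offset.

```bash
python3 - <<'E'
from h import *
from s3 import follow
T=dict(np.load('t2.npz'))
h=cv2.cvtColor(T['pixels'],cv2.COLOR_RGB2HSV); m=((h[...,0]>40)&(h[...,0]<85)&(h[...,1]>80)&(h[...,2]>35)).astype(np.uint8)*255; m[:,:315]=0;m[:,348:]=0;m[:215]=0;m[246:]=0
c=max(cv2.findContours(m,0,1)[0],key=cv2.contourArea); e=cv2.fitEllipse(c); p=ray(T,*e[0],.18); print(e,p,'dia mm',max(e[1])/418.7*1156)
o=r.get_obs(); G=o['tcp_pos']-.008*R.from_rotvec(o['orientation']).as_matrix()[:,2]; print('G',G,'cup-G',p-G)
for u,v in((300,214),(330,216),(357,217.5)): print('big front',ray(T,u,v,.02).round(3),ray(T,u,v,.06).round(3))
for az in(-115,-130): follow([((.425,-.156,.17),-75,42),((.4206,-.156,.13),az,42),((.4206,-.156,.068),az,42)],o['joints'])
E
```

```text
((0.412, -0.37, 0.03), -42, 20) err 0.0 dq 0.02 marg 0.65 [0.5, 0.74, 0.19, 1.75, -0.18, 1.02, -1.51] wrist [0.49, -0.44, 0.32]
((0.412, -0.37, 0.1), -55, 45) err 0.0 dq 0.11 marg 0.26 [0.58, 0.88, 0.21, 1.45, -0.29, 1.62, -1.64] wrist [0.54, -0.55, 0.32]
((0.412, -0.37, 0.027), -55, 45) err 0.0 dq 0.02 marg 0.35 [0.59, 0.98, 0.2, 1.44, -0.3, 1.53, -1.62] wrist [0.54, -0.55, 0.24]
((0.43, -0.35, 0.2), -50, 45) err 0.0 dq 0.05 marg 0.12 [0.53, 0.77, 0.21, 1.41, -0.24, 1.76, -1.65] wrist [0.57, -0.52, 0.42]
((0.53, -0.2, 0.21), -30, 45) err 0.0 dq 0.05 marg 0.09 [0.27, 0.77, 0.1, 1.36, -0.18, 1.79, -1.69] wrist [0.72, -0.31, 0.43]
((0.6, 0, 0.21), 0, 45) err 0.0 dq 0.06 marg 0.02 [-0.06, 0.83, -0.03, 1.23, -0.04, 1.86, -1.66] wrist [0.82, -0.0, 0.43]
((0.58, 0.15, 0.2), 20, 45) err 0.0 dq 0.05 marg 0.03 [-0.29, 0.84, -0.12, 1.24, 0.05, 1.85, -1.64] wrist [0.78, 0.22, 0.42]
((0.566, 0.25, 0.19), 40, 30) err 0.0 dq 0.05 marg 0.29 [-0.42, 0.73, -0.22, 1.37, 0.18, 1.59, -1.55] wrist [0.68, 0.35, 0.46]
((0.566, 0.262, 0.17), 75, 0) err 0.0 dq 0.15 marg 0.67 [-0.21, 0.51, -0.44, 1.73, 0.26, 
[... 2304 characters left out ...]
945407]
big front [ 0.482 -0.057  0.02 ] [ 0.481 -0.059  0.06 ]
big front [ 0.476 -0.151  0.02 ] [ 0.475 -0.15   0.06 ]
big front [ 0.471 -0.236  0.02 ] [ 0.471 -0.233  0.06 ]
((0.4206, -0.156, 0.13), -115, 42) err 0.0 dq 0.10 marg 0.22 [0.49, 0.48, 0.22, 2.18, -0.99, 1.03, -2.11] wrist [0.33, -0.34, 0.36]
((0.4206, -0.156, 0.068), -115, 42) err 0.0 dq 0.03 marg 0.21 [0.52, 0.6, 0.18, 2.19, -1.08, 0.96, -1.97] wrist [0.33, -0.34, 0.3]
((0.4206, -0.156, 0.13), -130, 42) err 0.0 dq 0.16 marg 0.11 [0.49, 0.42, 0.22, 2.29, -1.2, 0.91, -2.14] wrist [0.29, -0.31, 0.36]
((0.4206, -0.156, 0.068), -130, 42) err 0.0 dq 0.04 marg 0.00 [0.54, 0.56, 0.17, 2.3, -1.33, 0.86, -1.95] wrist [0.29, -0.31, 0.3]
```

```bash
python3 - <<'E'
from h import *
plan(((.4206,-.156,.14),-95,42),((.4206,-.156,.12),-115,42))
E
```

```text
t 20.63 tcp [ 0.4255 -0.1493  0.1646] q [0.402, 0.546, 0.168, 1.881, -0.566, 1.364, -1.997] w 0.0551 F [-0.1  0.2 -0.9]
((0.4206, -0.156, 0.14), -95, 42) [0.137, 0.032, 0.15] [0.075, 0.0, 0.084]
((0.4206, -0.156, 0.12), -115, 42) [0.231, 0.021, 0.245] [0.149, 0.001, 0.167]
```

Emit:
send_rows --pt "0.4 0.03 0.008 0.035 0.018 0 0.02" --pt "0.4 0.07 0.016 0.075 0.037 0 0.042" --pt "0.4 0.1 0.024 0.11 0.056 0 0.063" --pt "0.4 0.137 0.032 0.15 0.075 0 0.084" --pt "0.4 0.16 0.03 0.175 0.094 0 0.105" --pt "0.4 0.184 0.027 0.2 0.112 0 0.126" --pt "0.4 0.208 0.024 0.22 0.13 0 0.147" --pt "0.4 0.225 0.022 0.238 0.143 0.001 0.16" --pt "0.4 0.231 0.021 0.245 0.149 0.001 0.167" --pt "0.4 0.231 0.021 0.245 0.149 0.001 0.167" --pt "0.4 0.231 0.021 0.245 0.149 0.001 0.167"

```text
clock: 21.55
tcp_pos: [0.4221, -0.1524, 0.1141]
orientation: [-1.329, 2.092, 0.509]
contact_force: [0.5, -0.4, 0.4]
grip_width: 0.0555
```

```bash
python3 - <<'E'
from h import *
plan(((.4206,-.156,.0695),-115,42))
for n in('side','top'):
    f=cam(n); h=cv2.cvtColor(f['pixels'],cv2.COLOR_RGB2HSV); m=((h[...,0]>40)&(h[...,0]<85)&(h[...,1]>80)&(h[...,2]>35)).astype(np.uint8)
    u,v=proj(f,(.4206,-.156,.115)).astype(int); k=np.zeros_like(m); k[v-25:v+25,u-25:u+25]=1; print(n,u,v,cv2.boundingRect(m*k),'expected rim ctr',proj(f,(.4206,-.156,.13)).round(1),'foot',proj(f,(.4206,-.156,.096)).round(1))
E
```

```text
t 21.55 tcp [ 0.4221 -0.1524  0.1141] q [0.499, 0.494, 0.21, 2.18, -1.004, 1.016, -2.095] w 0.0555 F [ 0.5 -0.4  0.4]
((0.4206, -0.156, 0.0695), -115, 42) [0.218, -0.001, 0.257] [-0.0, -0.001, -0.001]
side 282 201 (277, 206, 14, 7) expected rim ctr [282.5 197.6] foot [283.3 207.2]
top 332 234 (326, 226, 15, 18) expected rim ctr [332.5 234.4] foot [332.2 234.2]
```

Emit:
send_rows --pt "0.4 0.02 0 0.02 0 0 0" --pt "0.4 0.06 0 0.07 0 0 0" --pt "0.4 0.11 0 0.13 0 0 0" --pt "0.4 0.16 0 0.185 0 0 0" --pt "0.4 0.19 0 0.225 0 0 0" --pt "0.4 0.21 0 0.248 0 0 0" --pt "0.4 0.218 0 0.257 0 0 0" --pt "0.4 0.218 0 0.257 0 0 0" --pt "0.4 0.218 0 0.257 0 0 0" --pt "0.4 0.218 0 0.257 0 0 0"

```text
clock: 22.48
tcp_pos: [0.4216, -0.1519, 0.0636]
orientation: [-1.324, 2.095, 0.507]
contact_force: [0.4, 0.2, 0.6]
grip_width: 0.0554
```

```bash
python3 - <<'E'
from h import *
plan(((.4206,-.156,.0682),-115,42))
o=r.get_obs(); Rm=R.from_rotvec(o['orientation']).as_matrix(); print('G',o['tcp_pos']-.008*Rm[:,2],'tilt',np.degrees(np.arccos(-Rm[2,2])),'jaw z',Rm[2,1],np.abs(o['qvel']).max())
im=[]
for n in('side','top'):
    f=cam(n); u,v=proj(f,(.4206,-.156,.06)).astype(int); im.append(cv2.resize(np.ascontiguousarray(f['pixels'][v-30:v+30,u-33:u+33,::-1]),(396,360),interpolation=cv2.INTER_CUBIC))
    h=cv2.cvtColor(f['pixels'],cv2.COLOR_RGB2HSV); m=((h[...,0]>40)&(h[...,0]<85)&(h[...,1]>80)&(h[...,2]>35)).astype(np.uint8); k=np.zeros_like(m); k[v-20:v+20,u-20:u+20]=1
    ys,xs=np.nonzero(m*k); print(n,'green',xs.min(),xs.max(),ys.min(),ys.max(),'exp rim',proj(f,(.4206,-.156,.078)).round(1),'foot',proj(f,(.4206,-.156,.044)).round(1),'pan',proj(f,(.4206,-.156,.034)).round(1),'crop origin',u-33,v-30)
cv2.imwrite('pics/fin.png',np.hstack(im))
E
```

```text
t 22.48 tcp [ 0.4216 -0.1519  0.0636] q [0.526, 0.595, 0.177, 2.19, -1.08, 0.953, -1.983] w 0.0554 F [0.4 0.2 0.6]
((0.4206, -0.156, 0.0682), -115, 42) [-0.0, -0.005, 0.012] [-0.001, -0.001, -0.002]
G [ 0.41934924 -0.15674997  0.06954045] tilt 41.79458479354112 jaw z 0.0014104676817124906 0.0034939982849623427
side green 280 290 221 225 exp rim [283.7 212.1] foot [284.4 221.1] pan [284.7 223.7] crop origin 251 186
top green 325 340 227 242 exp rim [332.  234.1] foot [331.7 233.9] pan [331.6 233.8] crop origin 298 203
```

View pics/fin.png

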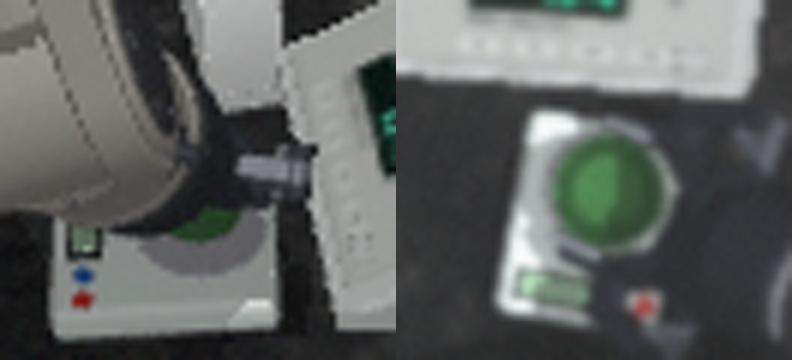

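Final crops. Side: the cup's foot (205,240) shows just above the pan, with pan visible all round. Top: the cup (611,190) is concentric with the pan to about 2 mm. By the pick-up reference the gap is about 11 mm, with no contact force. Last I'll check the bystanders against the first top image, then hand in.

```bash
python3 - <<'E'
from h import *
A=dict(np.load('top0.npz'))['pixels'].astype(int); f=cam('top'); B=f['pixels'].astype(int); ok=True
for n,(a,b,c,d) in dict(rack=(240,205,300,230),bottle=(244,148,264,170),dish=(185,226,222,260),mortar=(178,168,218,205)).items():
    D=np.abs(A[b:d,a:c]-B[b:d,a:c]).max(2); s=[cv2.phaseCorrelate(*[cv2.cvtColor(x[b:d,a:c].astype(np.uint8),cv2.COLOR_RGB2GRAY).astype(np.float32) for x in(A,B)])[0]]
    print(n,'mean diff',D.mean().round(1),'shift px',np.round(s,2)); ok&=bool(np.abs(s).max()<.7)
o=r.get_obs(); print(o['clock'],o['tcp_pos'],o['contact_force'],o['grip_width'])
if ok: print(r.hand_in())
E
```

```text
rack mean diff 1.5 shift px [[-0.03  0.5 ]]
bottle mean diff 1.6 shift px [[-0.03  0.12]]
dish mean diff 1.5 shift px [[-0.02  0.06]]
mortar mean diff 4.7 shift px [[ 0.1  -0.06]]
22.6333 [ 0.42163552 -0.15191346  0.06361335] [-0.79041079  0.14982172 -1.31544915] 0.055472132395568766
the job is handed in; nothing more can be done
None
```

I tipped all four balls into the mortar, carried the empty cup over the rack and handed in at 22.6 s of the 61 s allowed. The cup was held upright over the white balance's pan. On the way I set it back down once and regripped it at a steeper angle, because the first grip left no safe way to pour.

- **Balls:** the top view taken after the pour shows all four in the mortar and the cup empty.
- **Cup over the pan:** it is centred to about 2 mm and about 11 mm above the pan. The gap comes from the pick-up height, and the side view agrees roughly.
- **Level and contact:** by the arm's pose, the hand tilt is 41.8° against 42°, so the cup should be upright to within a degree or so. The force readings stayed within noise, about 1 N, so nothing suggests contact.
- **Bystanders:** rack, bottle, dish and mortar matched the first top image. The rack comparison gave half a pixel (about 1.5 mm). I put that down to measurement noise, since its pixels barely changed, but I did not check further.

Two checks fell short: the side view was blocked by the arm at full tip, and in the last side picture the hand hid most of the cup.

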